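# Lid on the pan, push the hob's loose control knob onto its spindle and hold it in

## Robot

A 6-joint arm with a two-finger parallel gripper is mounted at the origin on the work surface. World frame = base frame: x ahead of the robot, y to its left, z up, the work surface at z = 0. Lengths are in m, angles in rad, forces in N, time in s.
With the tool pointing down it reaches from about 0.35 to 0.775 m from the base axis. Payload 5.5 kg.
Tool frame: the origin (TCP) lies midway between the tips of the shut fingers; the grasp point (between the pads) lies 19 mm behind it; z points along the fingers, y is the line along which they close (so a half turn about z gives the same grasp; the last joint's range is limited). The gripper opens to 85 mm and grips with 20 to 120 N. Pads are 22 mm wide; open, the fingers measure 114 mm over their backs; the gripper's body (76 mm by 85 mm) begins 54 mm behind the grasp point. The pads swing forward as they close: fully open they stand 13 mm farther back than shut.
Start: joints at [-1.343, 0.313, 0.046, 1.304, 0, 1.431], TCP at [0.207, -0.537, 0.231] pointing down, gripper open.
Joint ranges: [-2.76, 2.76], [-0.86, 1.69], [-1.03, 1.26], [-2.2, 2.34], [-1.47, 1.5], [-3.14, 3.14]. Speed limits (rad/s): [2.57, 2.57, 3.14, 3.14, 3.14, 3.14].

## Interface

Orientations are given as a 3x3 rotation matrix whose columns are the frame's x, y, z axes.
In Python, from workcell import sensors, eyes, arm gives the robot as it stands.
- The arm moves only by the tool send_rows, never from a script. Its argument "commands" is a list of rows, each an object of numbers: "dx", "dy", "dz": the shift along the tool's x, y, z in units of 30 mm (1.0 is 30 mm); "wx", "wy", "wz": the turn, a rotation vector about the tool's x, y, z in units of 6 degrees (1.0 is 6 degrees); "claw": the finger opening in mm, from 0 to 85.4. A call has 1 to 10 rows; each row shifts and turns the commanded pose from where the row before left it, along the tool's axes as they then stand; what a row does not reach is not made up. A row lasts 1/12 s, in which the tool goes at most 41.7 mm and 7.16 degrees, less where a joint would pass 70% of its speed; a pose out of reach is approached as far as the arm can. A call is refused whole if a number of a shift passes 1 or a number of a turn 1, either way. A call with a gripper value outside its range is refused whole. The fingers move at their own pace and stop on an object; "newtons" is the grip in N (left out, the last holds). Time passes only in rows, so rows that do not move let the fingers close. It gives the time, the measured TCP pose, the force, the opening and the grip force at its end, in the units of the state.
- sensors.get_obs(): the state, without advancing time (a new reading comes with each control period).
- eyes.grab_frame(name): name is "scene" or "top" or "wrist"; returns a dict with "img" (384x512x3 uint8, blue, green, red), "intrinsics" (3x3 intrinsics, pixels), "world_to_cam" (4x4, takes a point from world to camera coordinates). Camera axes: x right, y up, looking along -z (the intrinsics and any distortion apply to the point x, -y, -z); pixel columns grow to the right and rows downward; lengths in m; the calibration is good to about 2 mm. A picture is of the moment at which its call begins. There is no depth.
- arm.job_done(): hands the job in; it is judged then, once.
Trained networks look in a picture, given as the dict that the camera call returned (one of the last four; its "shot" number tells which), for a name from the list of things; names that differ only in an ending like _2 or _b are one class to them, and where a whole thing is asked for, a point or a joint stands for the part that bears it (a point fixed in the world has none). Each returns a list of dicts, best first, with "p" (0 to 1); they miss things now and then, are a little off and sometimes report something else, mostly with a low value. They report only what shows in the picture. A call takes as long as a camera call. They do not tell look-alikes from the thing itself.
- eyes.look_for(picture, label): "point" ([column, row] in pixels, amid what is visible of it).
- eyes.outline_of(picture, label): "mask" (384x512 bool, what is visible of it) and "point" ([column, row] in pixels, amid what is visible of it).
- eyes.spot_point(picture, label): "point" ([column, row] in pixels: a listed point, or the origin of a listed thing).
The state is a dict: "time": time; "q": joint angles; "joint_vel": joint speeds; "joint_efforts": joint torques, N m; "position": TCP position; "ee_rot": TCP orientation; "ft_force": force on the tool from outside, world axes, zero at the start; "ft_torque": the same for the moment, N m; "gripper_width": finger opening in m; "grip_force": force on a finger pad.
Only numpy, scipy, OpenCV 4.12 (cv2) and the standard library are available. Lean on these libraries where they do the work, as an engineer would, in place of code of your own. Each camera call takes 0.05 s, during which the arm holds its last target. There are 200 camera calls.

## Task

Get the pan on the gas hob ready to simmer: first set its lid on it gently, properly seated, and let go of the lid. Then take the loose control knob, turn it so that the flat in its socket matches the flat of the bare D-shaped spindle on the hob, push it fully home on the spindle, press it in against the spring as you would while lighting the burner, and finish like that, still gripping the knob and holding it pressed in. Leave the pan on its burner and the mug, jar and spatula where they are.

Things in the scene. Friction and masses are not known exactly. Their poses are not given: they have to be found in the camera images.
- lid: Round aluminium pan lid lying right way up on the worktop, on one side of the hob (the loose knob on the other). Origin: centre of its plug's underside; z up. Plug 132 mm across (lower edge tapered to 126), z 0 to 8 mm; flange 158 mm across, z 8 to 12; on top a black cylindrical handle 26 mm across, z 18 to 44, to take it by. 0.15 to 0.3 kg.
- pan: Open aluminium pan standing loose on the front burner, 150 mm across, 85 mm high, wall 3 mm; loop handles on its own +y and -y sides reach 110 mm from its axis at 72 mm height. 0.8 kg. Origin: centre of its underside, 45 mm above the worktop.
- pan_rim (a point): Centre of the pan's mouth in the plane of its rim, 130 mm above the worktop. With the lid seated its flange lies on the rim and the lid's origin is 8 mm below this point; the mouth is 144 mm wide, 12 mm more than the plug.
- front_burner (a point): Centre of the hob's front burner, at pan support height, 45 mm above the worktop. x axis: along the hob, away from the robot. The hob is a steel plate 510 x 290 mm, 8 mm high. Its two controls are 170 mm nearer the robot than this point, 100 mm to either side: one bare spindle, one with an identical knob fitted, which is fast.
- knob: Loose white control knob, socket down on the worktop. Origin: centre of its underside; x towards its pointer nose, starting within 1.2 rad of world +x. Round body 46 mm across, z 0 to 16 mm; on it a grip bar along x, 14 mm wide, z 16 to 34, from x -20 to +18, then narrowing to the nose at x +30 (black line on top). Grip across the bar. 0.04 to 0.08 kg.
- knob_mouth (a point): Mouth of the knob's socket, in the middle of its underside (same place and axes as the knob's origin). The socket is D-shaped, 14 mm deep, 14 mm diameter, with a flat 4 mm from the axis on the +x (pointer) side.
- spindle_tip (a point): Centre of the tip of the bare upright steel spindle, 36 mm above the worktop; sinks with it. x axis points to the spindle's flat, within 0.75 rad of world +x. 12 mm diameter, flat 3 mm from the axis, top 2.5 mm tapered. Knob home: socket end on the tip, knob origin 14 mm below this point, knob x along this x (within about 0.2 rad; half a turn off does not fit).
- bare_control: Dark round collar, 60 mm across, 4 mm high, on the hob around the bare spindle, fixed. Origin: centre of its underside, 8 mm above the worktop; x axis towards the spindle's flat, marked by a small bright rib on the collar. Its top is 24 mm below the spindle tip, 10 mm below the underside of a knob that is home.
- spindle (a joint): How far the spindle is pressed down, m: 0 at rest, 0.007 at its stop. A spring pushes it up with 3 N at rest, rising to 8.6 N at the stop. It does not turn.
- mug: White mug, 80 mm across, 90 mm high, at the far left or right; leave it. Origin: centre of its underside.
- jar: Glass jar with steel cap, 68 mm across, 120 mm high, at the far left or right; leave it. Origin: centre of its underside.
- spatula: Spatula with wooden handle lying across on the worktop between the robot and the hob, to the left; leave it. Origin: its underside.
Not all that is in view belongs to the job. Leave any blue or orange look-alike of the lid alone.

How it is judged:
On the way, in this order (a step that is already met when the one before it is completed fails the run):
1. the lid sits on the pan and is let go (horizontal distance between lid and pan_rim below 0.01 m and z of lid in the frame of pan_rim between -0.011 and -0.005 m and angle between each of lid, pan's own z axis and vertical below 0.06 rad and contact force between the fingers and lid below 0.1 N and horizontal distance between pan and front_burner below 0.035 m), for 0.2 s.
2. the knob is fully home on the bare spindle (z of knob in the frame of spindle_tip between -0.0165 and -0.0115 m and horizontal distance between knob and spindle_tip below 0.004 m and angle between the x axis of knob and the x axis of spindle_tip, either way round below 0.3 rad and angle between knob's own z axis and vertical below 0.12 rad), for 0.1 s.
At the end, for the whole second after the job is handed in: Knob home on the spindle (within 2.5 mm; axes 4 mm, flats 0.3 rad), gripped (over 3 N), spindle held in by over 4.5 of its 7 mm; lid flat on the pan (flange within 3 mm of the rim, centred within 10 mm), not touched by the fingers; pan upright within 35 mm of the burner centre (all of step 1 and all of step 2 and value of joint spindle above 0.0045 m and contact force between the fingers and knob above 3 N); the arm keeps its last pose, push and grip.
It fails at once if the mug, jar or spatula was moved (over 30 mm) (distance of any of mug, jar, spatula from where it was at the start of the episode above 0.03 m).
It fails at once if the lid was dropped (falls freely faster than 0.5 m/s) (contact force between lid and anything else below 0.01 N and linear speed of lid above 0.5 m/s).
It also fails if it takes over 58 s, if anything falls off the work surface, if the arm or the gripper's body presses on something with over 40 N, if the wrist force passes 120 N, or if a joint passes its speed limit or range.

## Working session

There is one attempt and no reset: what is moved stays moved. The work goes in short steps, Python scripts to look and compute and a tool call to move; the robot and the scene stay as the last step left them, time stands still between calls to the robot, and variables do not carry over. Pictures are saved under pics/ and viewed, at most 10 in all, crops included, and the job is handed in when it is done.

Besides the shell and the picture viewer there is one more tool, called after ">>>" as a command line: name --argument value ..., lists and objects as JSON in quotes. send_rows: Moves the arm, as the interface text tells. Its arguments: {"type":"object","properties":{"commands":{"type":"array","items":{"type":"object","properties":{"dx":{"type":"number"},"dy":{"type":"number"},"dz":{"type":"number"},"wx":{"type":"number"},"wy":{"type":"number"},"wz":{"type":"number"},"claw":{"type":"number"}}}},"newtons":{"type":"number"}},"required":["commands"]}

```bash
mkdir -p pics; ls
cat > h.py <<'E'
import numpy as np, cv2
from workcell import sensors, eyes, arm
np.set_printoptions(precision=4,suppress=True)
def ray(f,px):
    K=np.array(f["intrinsics"]);T=np.array(f["world_to_cam"])
    d=np.linalg.inv(K)@[px[0],px[1],1.]; d=np.array([d[0],-d[1],-d[2]])
    R=T[:3,:3]; o=-R.T@T[:3,3]; d=R.T@d
    return o,d/np.linalg.norm(d)
def onz(f,px,z):
    o,d=ray(f,px); return o+d*(z-o[2])/d[2]
def tri(rs):
    A=0;b=0
    for o,d in rs:
        P=np.eye(3)-np.outer(d,d);A=A+P;b=b+P@o
    return np.linalg.solve(A,b)
def proj(f,p):
    K=np.array(f["intrinsics"]);T=np.array(f["world_to_cam"])
    c=T[:3,:3]@p+T[:3,3]; u=K@[c[0],-c[1],-c[2]]; return u[:2]/u[2]
E
python3 - <<'E'
from h import *
o=sensors.get_obs();print({k:(np.array(v)) for k,v in o.items()})
F={n:eyes.grab_frame(n) for n in("scene","top")}
print({n:[k for k in F[n]] for n in F})
cv2.imwrite("pics/a.png",np.hstack([cv2.resize(F["scene"]["img"],(400,300)),cv2.resize(F["top"]["img"],(400,300))]))
cv2.imwrite("pics/top.png",cv2.resize(F["top"]["img"],(800,600)))
cv2.imwrite("pics/scene.png",cv2.resize(F["scene"]["img"],(800,600)))
for l in["lid","pan","pan_rim","front_burner","knob","knob_mouth","spindle_tip","bare_control","mug","jar","spatula"]:
    R={}
    for n in F:
        r=eyes.spot_point(F[n],l)
        for d in r[:3]: print(l,n,round(d["p"],2),np.array(d["point"]),onz(F[n],d["point"],{"pan_rim":.13,"pan":.045,"front_burner":.045,"spindle_tip":.036,"bare_control":.008}.get(l,0)))
        if r:R[n]=ray(F[n],r[0]["point"])
    if len(R)==2: print("  tri",tri(list(R.values())))
E
```

```text
pics
{'time': array(0.), 'q': array([-1.3426,  0.314 ,  0.045 ,  1.3036, -0.    ,  1.4312]), 'joint_vel': array([-0.0008,  0.0003, -0.0008, -0.0001,  0.0007,  0.0012]), 'joint_efforts': array([  0.0014, -48.063 ,  29.8531,   0.0195,   0.0001,   0.    ]), 'position': array([ 0.2066, -0.536 ,  0.2304]), 'ee_rot': array([[ 0.9331,  0.3595, -0.0004],
       [ 0.3595, -0.9331,  0.0018],
       [ 0.0003, -0.0019, -1.    ]]), 'ft_force': array([-0.4391,  0.1102, -0.5318]), 'ft_torque': array([-0.0172, -0.0114,  0.0056]), 'grip_force': array(0.), 'gripper_width': array(0.0852)}
{'scene': ['img', 'intrinsics', 'world_to_cam', 'shot'], 'top': ['img', 'intrinsics', 'world_to_cam', 'shot']}
lid scene 0.97 [278.9 167.9] [0.4447 0.3954 0.    ]
lid scene 0.92 [353.3 171.4] [0.6744 0.5409 0.    ]
lid scene 0.69 [301.8 134.6] [0.4073 0.6284 0.    ]
lid top 0.66 [128.8 150.5] [0.6671 0.5357 0.    ]
lid top 0.62 [172.9 211.1] [0.4573 0.3886 0.    ]
lid top 0.59 [105.8 229. ] [0.4034 0.6123 0.    ]
  tri [0.5614 0.4051 0.1108]
pan scene 0.87 [248.2 260.9] [ 0.6139 -0.0333  0.045 ]
pan top 0.97 [299.4 15
[... 483 characters left out ...]
0.3388  0.    ]
  tri [ 0.4988 -0.3337  0.0147]
spindle_tip scene 0.61 [180.6 252.3] [ 0.4398 -0.1156  0.036 ]
bare_control scene 0.82 [180.3 255.2] [ 0.4291 -0.1101  0.008 ]
bare_control top 0.56 [322.6 215.2] [ 0.4299 -0.1159  0.008 ]
  tri [ 0.4311 -0.1137  0.0136]
mug scene 0.75 [337.1 209.4] [0.7118 0.3314 0.    ]
mug top 0.97 [190.5 134.2] [0.7189 0.326  0.    ]
mug top 0.59 [212.9 255.9] [0.3039 0.257  0.    ]
  tri [0.7155 0.3238 0.0091]
jar top 0.85 [380.2 132.5] [ 0.711 -0.33   0.   ]
spatula scene 0.56 [220.9 177. ] [0.3053 0.2301 0.    ]
spatula scene 0.24 [181.3 255.6] [ 0.4276 -0.1056  0.    ]
spatula top 0.75 [212.6 256.4] [0.3022 0.258  0.    ]
  tri [ 0.2939  0.2552 -0.0236]
```

View pics/scene.png

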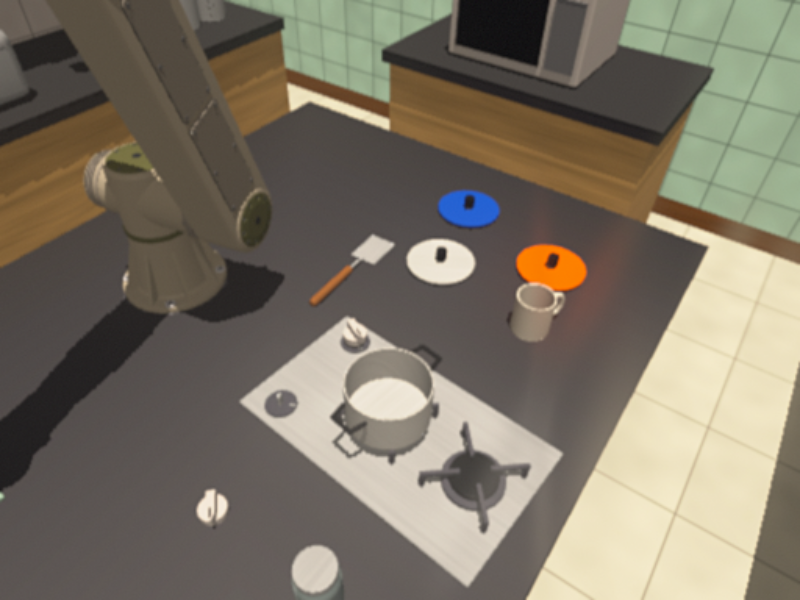

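View pics/top.png

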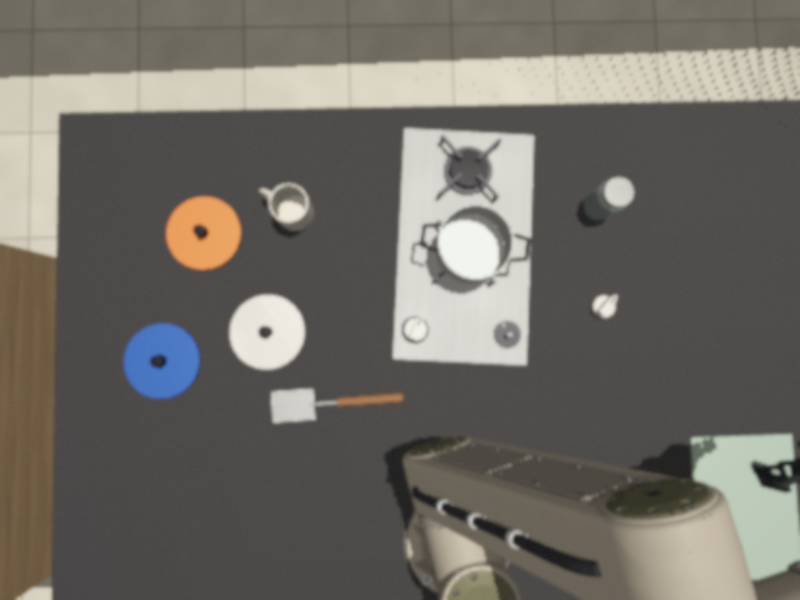

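The white lid is at about (0.45, 0.39), the pan at about (0.62, -0.036) and the bare spindle at about (0.43, -0.11). The loose knob is at about (0.50, -0.335) with its nose pointing forward and right. I'll plan the move past the knob and spindle so the wrist camera can see them, then on to the lid.

```bash
cat >> h.py <<'E'
def plan(wps,step=.8,wstep=.9,claw=None):
    """rows from the measured pose through (x,y,z,yaw), tool kept vertical, in move units"""
    import json
    o=sensors.get_obs(); p=np.array(o["position"]);R=np.array(o["ee_rot"])
    p_y=np.arctan2(R[1,0],R[0,0]); rows=[]
    D=np.radians(6)
    for w in wps:
        t=np.array(w[:3]); dy=(w[3]-p_y+np.pi)%(2*np.pi)-np.pi
        n=max(1,int(np.ceil(max(np.linalg.norm(t-p)/.03/step,abs(dy)/D/wstep))))
        for i in range(n):
            k=n-i
            c,s=np.cos(p_y),np.sin(p_y); M=np.array([[c,s,0],[s,-c,0],[0,0,-1]])
            d=np.round(M.T@(t-p)/k/.03,2); r=round(-((w[3]-p_y+np.pi)%(2*np.pi)-np.pi)/k/D,2)
            p=p+M@d*.03; p_y-=r*D
            q=dict(dx=d[0],dy=d[1],dz=d[2],wz=r); q={a:float(b) for a,b in q.items() if b}
            if claw is not None:q["claw"]=claw
            rows.append(q)
    for i in range(0,len(rows),10): print(json.dumps(rows[i:i+10]).replace('"claw": ','"claw":'))
E
python3 -c "
from h import *
plan([(.36,-.33,.25,1.0)]);plan([(.36,-.33,.25,1.0),(.36,-.2,.25,1.5),(.42,.1,.25,2.2),(.452,.385,.2,2.2)])"
```

```text
[{"dx": 0.66, "dy": -0.42, "dz": -0.06, "wz": -0.55}, {"dx": 0.68, "dy": -0.38, "dz": -0.06, "wz": -0.55}, {"dx": 0.7, "dy": -0.34, "dz": -0.06, "wz": -0.55}, {"dx": 0.72, "dy": -0.3, "dz": -0.06, "wz": -0.55}, {"dx": 0.74, "dy": -0.25, "dz": -0.05, "wz": -0.55}, {"dx": 0.75, "dy": -0.21, "dz": -0.06, "wz": -0.55}, {"dx": 0.76, "dy": -0.17, "dz": -0.05, "wz": -0.55}, {"dx": 0.77, "dy": -0.13, "dz": -0.06, "wz": -0.55}, {"dx": 0.77, "dy": -0.08, "dz": -0.05, "wz": -0.55}, {"dx": 0.78, "dy": -0.03, "dz": -0.06, "wz": -0.54}]
[{"dx": 0.78, "dz": -0.05, "wz": -0.55}]
[{"dx": 0.66, "dy": -0.42, "dz": -0.06, "wz": -0.55}, {"dx": 0.68, "dy": -0.38, "dz": -0.06, "wz": -0.55}, {"dx": 0.7, "dy": -0.34, "dz": -0.06, "wz": -0.55}, {"dx": 0.72, "dy": -0.3, "dz": -0.06, "wz": -0.55}, {"dx": 0.74, "dy": -0.25, "dz": -0.05, "wz": -0.55}, {"dx": 0.75, "dy": -0.21, "dz": -0.06, "wz": -0.55}, {"dx": 0.76, "dy": -0.17, "dz": -0.05, "wz": -0.55}, {"dx": 0.77, "dy": -0.13, "dz": -0.06, "wz": -0.55}, {"dx": 0.77, "dy": -0.08, "dz": -0.05, "wz": -0.55}, {"dx": 0.78, "dy": -0.03, "dz": -0.06, "wz": -0.54}]
[
[... 568 characters left out ...]
.38, "wz": -0.51}, {"dx": 0.67, "dy": 0.42, "wz": -0.52}, {"dx": 0.64, "dy": 0.45, "wz": -0.51}, {"dx": 0.62, "dy": 0.49, "wz": -0.52}, {"dx": 0.59, "dy": 0.52, "wz": -0.51}, {"dx": 0.56, "dy": 0.54, "wz": -0.52}]
[{"dx": 0.54, "dy": 0.5, "dz": 0.13}, {"dx": 0.54, "dy": 0.5, "dz": 0.13}, {"dx": 0.54, "dy": 0.5, "dz": 0.13}, {"dx": 0.54, "dy": 0.5, "dz": 0.13}, {"dx": 0.54, "dy": 0.5, "dz": 0.13}, {"dx": 0.54, "dy": 0.49, "dz": 0.13}, {"dx": 0.54, "dy": 0.5, "dz": 0.13}, {"dx": 0.54, "dy": 0.49, "dz": 0.13}, {"dx": 0.55, "dy": 0.5, "dz": 0.12}, {"dx": 0.54, "dy": 0.49, "dz": 0.13}]
[{"dx": 0.55, "dy": 0.5, "dz": 0.12}, {"dx": 0.54, "dy": 0.49, "dz": 0.13}, {"dx": 0.55, "dy": 0.5, "dz": 0.12}]
```

>>> send_rows --commands '[{"dx":0.65,"dy":-0.4,"wz":-0.55},{"dx":0.7,"dy":-0.4,"wz":-0.55},{"dx":0.7,"dy":-0.35,"wz":-0.55},{"dx":0.7,"dy":-0.3,"wz":-0.55},{"dx":0.75,"dy":-0.25,"wz":-0.55},{"dx":0.75,"dy":-0.2,"wz":-0.55},{"dx":0.75,"dy":-0.15,"wz":-0.55},{"dx":0.75,"dy":-0.15,"wz":-0.55},{"dx":0.75,"dy":-0.1,"wz":-0.55},{"dx":0.8,"dy":-0.05,"wz":-0.55}]'

```text
invalid input at $.commands[0]: expected keys dx, dy, dz, wx, wy, wz, claw
```

>>> send_rows --commands '[{"dx":0.8,"dz":-0.3,"wz":-0.55},{"dx":0.6,"dy":-0.4,"dz":-0.3,"wz":-0.8},{"dx":0.65,"dy":-0.35,"wz":-0.8},{"dx":0.65,"dy":-0.3,"wz":-0.8},{"dx":0.7,"dy":-0.25,"wz":-0.8},{"dx":0.0,"dy":0.0}]'

```text
invalid input at $.commands[0]: expected keys dx, dy, dz, wx, wy, wz, claw
```

```bash
cat > look.py <<'E'
from h import *
import sys
f=eyes.grab_frame("wrist"); o=sensors.get_obs()
R=np.array(o["ee_rot"]);print(o["time"],np.array(o["position"]),"yaw",np.arctan2(R[1,0],R[0,0]),"q6",o["q"][5],"F",np.array(o["ft_force"]))
T=np.array(f["world_to_cam"]);print("cam",-T[:3,:3].T@T[:3,3],-T[2,:3])
cv2.imwrite(f"pics/{sys.argv[1]}.png",cv2.resize(f["img"],(800,600)))
Z={"pan_rim":.13,"pan":.045,"front_burner":.045,"spindle_tip":.036,"bare_control":.008}
for l in sys.argv[2:]:
    for d in eyes.spot_point(f,l)[:3]: print(l,round(d["p"],2),np.array(d["point"]),onz(f,d["point"],Z.get(l,0)))
E
python3 look.py w1 knob knob_mouth spindle_tip bare_control pan_rim
```

```text
1.25 [ 0.2068 -0.5366  0.2314] yaw 0.3677963678466528 q6 1.4312057710484156 F [ 0.345  -0.0306  0.915 ]
cam [ 0.2766 -0.51    0.374 ] [-0.2746 -0.1069 -0.9556]
```

>>> send_rows --commands '[{"dx":0.65,"dy":-0.4,"dz":0,"wx":0,"wy":0,"wz":-0.55,"claw":85},{"dx":0.7,"dy":-0.4,"dz":0,"wx":0,"wy":0,"wz":-0.55,"claw":85},{"dx":0.7,"dy":-0.35,"dz":0,"wx":0,"wy":0,"wz":-0.55,"claw":85},{"dx":0.7,"dy":-0.3,"dz":0,"wx":0,"wy":0,"wz":-0.55,"claw":85},{"dx":0.75,"dy":-0.25,"dz":0,"wx":0,"wy":0,"wz":-0.55,"claw":85},{"dx":0.75,"dy":-0.2,"dz":0,"wx":0,"wy":0,"wz":-0.55,"claw":85},{"dx":0.75,"dy":-0.15,"dz":0,"wx":0,"wy":0,"wz":-0.55,"claw":85},{"dx":0.75,"dy":-0.15,"dz":0,"wx":0,"wy":0,"wz":-0.55,"claw":85},{"dx":0.75,"dy":-0.1,"dz":0,"wx":0,"wy":0,"wz":-0.55,"claw":85},{"dx":0.8,"dy":-0.05,"dz":0,"wx":0,"wy":0,"wz":-0.55,"claw":85}]'

```text
time: 2.33
position: [0.345, -0.3478, 0.2314]
ee_rot: [[0.585, 0.811, 0.0], [0.811, -0.585, -0.0], [-0.0, 0.0, -1.0]]
ft_force: [0.2, 0.5, 0.3]
gripper_width: 0.0852
grip_force: 0.0
```

>>> send_rows --commands '[{"dx":0.8,"dy":0,"dz":-0.3,"wx":0,"wy":0,"wz":-0.55,"claw":85},{"dx":0.6,"dy":-0.4,"dz":-0.3,"wx":0,"wy":0,"wz":-0.8,"claw":85},{"dx":0.65,"dy":-0.35,"dz":0,"wx":0,"wy":0,"wz":-0.8,"claw":85},{"dx":0.65,"dy":-0.3,"dz":0,"wx":0,"wy":0,"wz":-0.8,"claw":85},{"dx":0,"dy":0,"dz":0,"wx":0,"wy":0,"wz":0,"claw":85}]'

```text
time: 2.75
position: [0.3569, -0.2606, 0.2497]
ee_rot: [[0.307, 0.952, -0.0], [0.952, -0.307, 0.001], [0.001, -0.001, -1.0]]
ft_force: [-0.1, -0.3, -0.3]
gripper_width: 0.085
grip_force: 0.0
```

```bash
python3 look.py w1 knob knob_mouth spindle_tip bare_control pan_rim
```

```text
2.8 [ 0.3573 -0.2624  0.2497] yaw 1.2548463040734523 q6 1.0718179277221433 F [0.0032 0.4062 0.1682]
cam [ 0.3798 -0.1898  0.3925] [-0.0905 -0.2797 -0.9558]
knob 0.7 [369.  175.5] [ 0.4859 -0.331   0.    ]
knob_mouth 0.76 [374.7 178.4] [ 0.492  -0.3369  0.    ]
spindle_tip 0.48 [284.5   6.2] [ 0.4323 -0.1221  0.036 ]
bare_control 0.55 [284.9   7.2] [ 0.4366 -0.1178  0.008 ]
```

```bash
python3 -c "
from h import *
plan([(.40,0,.25,2.2),(.45,.30,.21,2.2)],step=.9)"
```

```text
[{"dx": 0.8, "dy": -0.13, "wz": -0.82}, {"dx": 0.81, "dy": -0.06, "wz": -0.82}, {"dx": 0.81, "dy": 0.01, "wz": -0.82}, {"dx": 0.81, "dy": 0.08, "wz": -0.83}, {"dx": 0.8, "dy": 0.15, "wz": -0.82}, {"dx": 0.78, "dy": 0.22, "wz": -0.83}, {"dx": 0.76, "dy": 0.28, "dz": -0.01, "wz": -0.82}, {"dx": 0.74, "dy": 0.35, "wz": -0.83}, {"dx": 0.7, "dy": 0.41, "dz": -0.01, "wz": -0.82}, {"dx": 0.67, "dy": 0.47, "wz": -0.83}]
[{"dx": 0.62, "dy": 0.53, "dz": -0.01, "wz": -0.82}, {"dx": 0.59, "dy": 0.6, "dz": 0.11}, {"dx": 0.59, "dy": 0.6, "dz": 0.11}, {"dx": 0.59, "dy": 0.6, "dz": 0.11}, {"dx": 0.59, "dy": 0.6, "dz": 0.11}, {"dx": 0.59, "dy": 0.6, "dz": 0.11}, {"dx": 0.59, "dy": 0.6, "dz": 0.11}, {"dx": 0.59, "dy": 0.6, "dz": 0.11}, {"dx": 0.59, "dy": 0.61, "dz": 0.11}, {"dx": 0.6, "dy": 0.6, "dz": 0.11}]
[{"dx": 0.59, "dy": 0.61, "dz": 0.12}, {"dx": 0.6, "dy": 0.6, "dz": 0.11}, {"dx": 0.59, "dy": 0.61, "dz": 0.12}]
```

>>> send_rows --commands '[{"dx":0.8,"dy":-0.15,"dz":0,"wx":0,"wy":0,"wz":-0.8,"claw":85},{"dx":0.8,"dy":-0.05,"dz":0,"wx":0,"wy":0,"wz":-0.8,"claw":85},{"dx":0.8,"dy":0,"dz":0,"wx":0,"wy":0,"wz":-0.8,"claw":85},{"dx":0.8,"dy":0.1,"dz":0,"wx":0,"wy":0,"wz":-0.8,"claw":85},{"dx":0.8,"dy":0.15,"dz":0,"wx":0,"wy":0,"wz":-0.8,"claw":85},{"dx":0.8,"dy":0.2,"dz":0,"wx":0,"wy":0,"wz":-0.8,"claw":85},{"dx":0.75,"dy":0.3,"dz":0,"wx":0,"wy":0,"wz":-0.8,"claw":85},{"dx":0.75,"dy":0.35,"dz":0,"wx":0,"wy":0,"wz":-0.8,"claw":85},{"dx":0.7,"dy":0.4,"dz":0,"wx":0,"wy":0,"wz":-0.8,"claw":85},{"dx":0.7,"dy":0.5,"dz":0,"wx":0,"wy":0,"wz":-0.8,"claw":85}]'

```text
time: 3.88
position: [0.3986, -0.0222, 0.2492]
ee_rot: [[-0.498, 0.867, 0.0], [0.867, 0.498, -0.0], [-0.0, -0.0, -1.0]]
ft_force: [0.7, -0.0, 0.5]
gripper_width: 0.0852
grip_force: 0.0
```

>>> send_rows --commands '[{"dx":0.6,"dy":0.5,"dz":0,"wx":0,"wy":0,"wz":-0.8,"claw":85},{"dx":0.6,"dy":0.6,"dz":0.1,"wx":0,"wy":0,"wz":0,"claw":85},{"dx":0.6,"dy":0.6,"dz":0.1,"wx":0,"wy":0,"wz":0,"claw":85},{"dx":0.6,"dy":0.6,"dz":0.1,"wx":0,"wy":0,"wz":0,"claw":85},{"dx":0.6,"dy":0.6,"dz":0.1,"wx":0,"wy":0,"wz":0,"claw":85},{"dx":0.6,"dy":0.6,"dz":0.1,"wx":0,"wy":0,"wz":0,"claw":85},{"dx":0.6,"dy":0.6,"dz":0.1,"wx":0,"wy":0,"wz":0,"claw":85},{"dx":0.6,"dy":0.6,"dz":0.1,"wx":0,"wy":0,"wz":0,"claw":85},{"dx":0.6,"dy":0.6,"dz":0.1,"wx":0,"wy":0,"wz":0,"claw":85},{"dx":0,"dy":0,"dz":0,"wx":0,"wy":0,"wz":0,"claw":85}]'

```text
time: 4.72
position: [0.4402, 0.2035, 0.2242]
ee_rot: [[-0.569, 0.822, -0.0], [0.822, 0.569, 0.001], [0.001, 0.0, -1.0]]
ft_force: [0.5, 0.0, 0.7]
gripper_width: 0.085
grip_force: 0.0
```

```bash
cat >> look.py <<'E'
# centre of the handle top (dark blob inside the lid mask) against z=.044
if "lid" in sys.argv:
    for d in eyes.outline_of(f,"lid")[:3]:
        m=d["mask"].astype(np.uint8); (c,r)=cv2.minEnclosingCircle(np.argwhere(m)[:,::-1].astype(np.float32))
        col=np.median(f["img"][d["mask"]],0)
        h=cv2.fillConvexPoly(np.zeros_like(m),cv2.convexHull(np.argwhere(m)[:,::-1].astype(np.int32)),1)
        h[f["img"].max(2)>70]=0
        n,_,st,ce=cv2.connectedComponentsWithStats(h)
        k=1+np.argmax(st[1:,4]) if n>1 else 0
        el=cv2.fitEllipse(cv2.findContours(m,0,1)[0][0])
        print("lid",round(d["p"],2),col,"ell",el,onz(f,el[0],.012),"handle",st[k],ce[k],onz(f,ce[k],.031))
E
python3 look.py w2 lid pan_rim
```

```text
4.7667 [0.4397 0.2019 0.2244] yaw 2.1761018516204778 q6 1.2298450270931167 F [-0.2357  0.0445  0.2204]
cam [0.3973 0.2646 0.3669] [ 0.1671 -0.2416 -0.9559]
lid 0.91 [371.4  16.1] [0.4536 0.3936 0.    ]
lid 0.74 [224. 239. 246.] ell ((372.2884521484375, 40.24037551879883), (100.56002807617188, 169.9083251953125), 86.459716796875) [0.467  0.3732 0.012 ] handle [366   0  36  25 695] [382.1755  10.377 ] [0.454  0.3921 0.031 ]
```

View pics/w2.png

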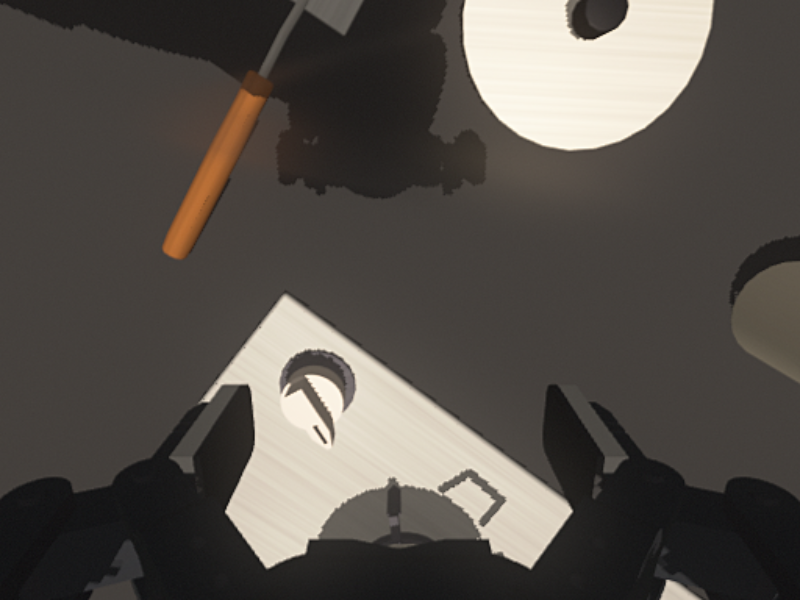

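White lid at the upper right with its handle at (600, 8); spatula to the left, mug edge to the right. Closing in for a second view.

```bash
python3 -c "
from h import *
plan([(.46,.355,.16,2.176)],step=.9)"
```

```text
[{"dx": 0.55, "dy": 0.5, "dz": 0.31}, {"dx": 0.55, "dy": 0.5, "dz": 0.31}, {"dx": 0.55, "dy": 0.5, "dz": 0.31, "wz": -0.01}, {"dx": 0.55, "dy": 0.5, "dz": 0.31}, {"dx": 0.56, "dy": 0.5, "dz": 0.31, "wz": -0.01}, {"dx": 0.55, "dy": 0.5, "dz": 0.31}, {"dx": 0.55, "dy": 0.5, "dz": 0.31, "wz": -0.01}]
```

>>> send_rows --commands '[{"dx":0.55,"dy":0.5,"dz":0.3,"wx":0,"wy":0,"wz":0,"claw":85},{"dx":0.55,"dy":0.5,"dz":0.3,"wx":0,"wy":0,"wz":0,"claw":85},{"dx":0.55,"dy":0.5,"dz":0.3,"wx":0,"wy":0,"wz":0,"claw":85},{"dx":0.55,"dy":0.5,"dz":0.3,"wx":0,"wy":0,"wz":0,"claw":85},{"dx":0.55,"dy":0.5,"dz":0.3,"wx":0,"wy":0,"wz":0,"claw":85},{"dx":0.55,"dy":0.5,"dz":0.3,"wx":0,"wy":0,"wz":0,"claw":85},{"dx":0.55,"dy":0.5,"dz":0.3,"wx":0,"wy":0,"wz":0,"claw":85},{"dx":0,"dy":0,"dz":0,"wx":0,"wy":0,"wz":0,"claw":85}]'

```text
time: 5.58
position: [0.4604, 0.3568, 0.1604]
ee_rot: [[-0.568, 0.823, -0.001], [0.823, 0.568, 0.0], [0.001, -0.001, -1.0]]
ft_force: [-1.3, -0.3, 0.7]
gripper_width: 0.0852
grip_force: 0.0
```

```bash
python3 look.py w3 lid; python3 -c "
from h import *
plan([(.454,.392,.09,2.176),(.454,.392,.018,2.176)],step=.8)"
```

```text
5.6333 [0.4601 0.3553 0.1612] yaw 2.1744166125282973 q6 1.486800423706019 F [-0.2901 -0.3767  0.3328]
cam [0.4177 0.4181 0.3031] [ 0.1659 -0.2428 -0.9558]
lid 0.81 [270.4 136.4] [0.4525 0.3928 0.    ]
lid 0.83 [214. 231. 240.] ell ((272.77471923828125, 129.9030303955078), (172.39785766601562, 176.0507049560547), 35.80502700805664) [0.4495 0.3997 0.012 ] handle [259 131  32  27 527] [273.1195 145.1803] [0.4552 0.3906 0.031 ]
[{"dx": 0.29, "dy": 0.14, "dz": 0.6, "wz": -0.01}, {"dx": 0.29, "dy": 0.13, "dz": 0.6, "wz": -0.01}, {"dx": 0.29, "dy": 0.14, "dz": 0.61}, {"dx": 0.28, "dy": 0.13, "dz": 0.6, "wz": -0.01}, {"dz": 0.6}, {"dz": 0.6}, {"dz": 0.6}, {"dz": 0.6}]
```

View pics/w3.png

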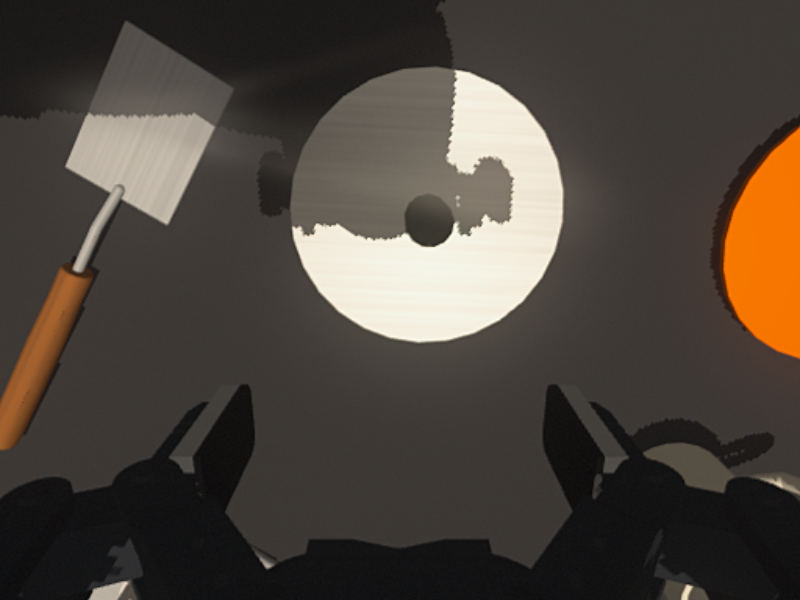

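The lid is centred at about (427, 205) with its handle at (429, 220), and the orange look-alike is to the right. I'll check the height and centre by fitting a projected model.

Run:
```python
from h import *
from scipy.optimize import least_squares
f=eyes.grab_frame("wrist")
a=np.linspace(0,2*np.pi,40,endpoint=False); C=np.c_[np.cos(a),np.sin(a),0*a]
def ext(p,r,zs):
    q=np.array([proj(f,np.array([p[0],p[1],0])+r*c+[0,0,z]) for z in zs for c in C]);return np.r_[q.min(0),q.max(0)]
fl=np.array([291,67,564,342])/1.5625; ha=np.array([405,194,455,247])/1.5625
for r,zs,t in((.079,(.008,.012),fl),(.013,(.018,.044),ha)):
    s=least_squares(lambda p:ext(p,r,zs)-t,[.45,.395]);print(s.x,s.fun)
s=least_squares(lambda p:np.r_[ext(p,.079,(p[2]+.008,p[2]+.012))-fl,ext(p,.013,(p[2]+.018,p[2]+.044))-ha],[.45,.395,0]);print(s.x)
```

```text
[0.4544 0.3915] [ 0.6459  0.4069 -0.65   -0.6817]
[0.4541 0.3916] [-0.119  -0.5327  0.1085  0.5201]
[0.4541 0.3916 0.0016]
```

>>> send_rows --commands '[{"dx":0.28,"dy":0.13,"dz":0.6,"wx":0,"wy":0,"wz":0,"claw":85},{"dx":0.28,"dy":0.13,"dz":0.6,"wx":0,"wy":0,"wz":0,"claw":85},{"dx":0.28,"dy":0.13,"dz":0.6,"wx":0,"wy":0,"wz":0,"claw":60},{"dx":0.28,"dy":0.13,"dz":0.6,"wx":0,"wy":0,"wz":0,"claw":60},{"dx":0,"dy":0,"dz":0.5,"wx":0,"wy":0,"wz":0,"claw":60},{"dx":0,"dy":0,"dz":0.5,"wx":0,"wy":0,"wz":0,"claw":60},{"dx":0,"dy":0,"dz":0.5,"wx":0,"wy":0,"wz":0,"claw":60},{"dx":0,"dy":0,"dz":0.5,"wx":0,"wy":0,"wz":0,"claw":60},{"dx":0,"dy":0,"dz":0.3,"wx":0,"wy":0,"wz":0,"claw":60},{"dx":0,"dy":0,"dz":0,"wx":0,"wy":0,"wz":0,"claw":60}]'

```text
time: 6.62
position: [0.4531, 0.3901, 0.0199]
ee_rot: [[-0.566, 0.824, -0.002], [0.824, 0.566, -0.002], [-0.0, -0.003, -1.0]]
ft_force: [-0.2, -0.7, -0.1]
gripper_width: 0.0601
grip_force: 0.0
```

>>> send_rows --commands '[{"dx":0,"dy":0,"dz":0,"wx":0,"wy":0,"wz":0,"claw":15},{"dx":0,"dy":0,"dz":0,"wx":0,"wy":0,"wz":0,"claw":15},{"dx":0,"dy":0,"dz":0,"wx":0,"wy":0,"wz":0,"claw":15},{"dx":0,"dy":0,"dz":0,"wx":0,"wy":0,"wz":0,"claw":15},{"dx":0,"dy":0,"dz":0,"wx":0,"wy":0,"wz":0,"claw":15},{"dx":0,"dy":0,"dz":0,"wx":0,"wy":0,"wz":0,"claw":15},{"dx":0,"dy":0,"dz":0,"wx":0,"wy":0,"wz":0,"claw":15}]' --newtons 50

```text
time: 7.2
position: [0.4549, 0.3924, 0.0229]
ee_rot: [[-0.567, 0.823, 0.003], [0.823, 0.567, 0.001], [-0.001, 0.003, -1.0]]
ft_force: [0.2, -2.0, 6.4]
gripper_width: 0.0243
grip_force: 49.2
```

>>> send_rows --commands '[{"dx":0,"dy":0,"dz":-0.3,"wx":0,"wy":0,"wz":0,"claw":15},{"dx":0,"dy":0,"dz":-0.6,"wx":0,"wy":0,"wz":0,"claw":15},{"dx":0,"dy":0,"dz":-0.8,"wx":0,"wy":0,"wz":0,"claw":15},{"dx":0,"dy":0,"dz":-0.8,"wx":0,"wy":0,"wz":0,"claw":15},{"dx":0,"dy":0,"dz":-0.8,"wx":0,"wy":0,"wz":0,"claw":15},{"dx":0,"dy":0,"dz":-0.8,"wx":0,"wy":0,"wz":0,"claw":15},{"dx":0,"dy":0,"dz":-0.8,"wx":0,"wy":0,"wz":0,"claw":15},{"dx":0,"dy":0,"dz":-0.8,"wx":0,"wy":0,"wz":0,"claw":15},{"dx":0,"dy":0,"dz":-0.4,"wx":0,"wy":0,"wz":0,"claw":15},{"dx":0,"dy":0,"dz":0,"wx":0,"wy":0,"wz":0,"claw":15}]'

```text
time: 8.03
position: [0.455, 0.393, 0.2082]
ee_rot: [[-0.568, 0.823, 0.005], [0.823, 0.568, 0.003], [-0.0, 0.006, -1.0]]
ft_force: [0.4, 0.3, -1.5]
gripper_width: 0.024
grip_force: 49.3
```

Run:
```python
from h import *
F={n:eyes.grab_frame(n) for n in("scene","top")}
a=np.linspace(0,2*np.pi,60); C=np.c_[np.cos(a),np.sin(a),0*a]
out=[]
S={}
for n in F:
    f=F[n]; P=[d["point"] for d in eyes.spot_point(f,"pan_rim") if d["p"]>.6][:1]
    print(n,P,[onz(f,p,.13) for p in P]); S[n]=P
    m=eyes.outline_of(f,"pan")[0]["mask"]; print(np.argwhere(m).min(0),np.argwhere(m).max(0))
    p=np.array([.617,-.036,.13]); c=proj(f,p).astype(int)-35
    k=6; im=cv2.resize(f["img"][c[1]:c[1]+70,c[0]:c[0]+66],None,fx=k,fy=k,interpolation=cv2.INTER_CUBIC)
    for r,col in((.075,(0,0,255)),(.072,(0,255,0))):
        q=np.array([proj(f,p+r*x) for x in C]); cv2.polylines(im,[((q-c+.5)*k).astype(int)],True,col,1)
    out.append(im)
cv2.imwrite("pics/pan.png",np.hstack(out))
print(sensors.get_obs()["position"])
```

```text
scene [[248.5, 242.7]] [array([ 0.6165, -0.037 ,  0.13  ])]
[220 212] [287 281]
top [] []
[130 269] [180 339]
[0.453  0.3914 0.2025]
```

View pics/pan.png

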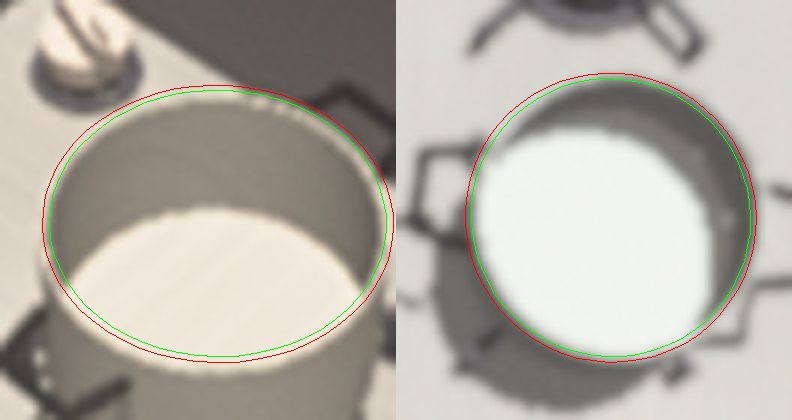

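The projected rim at (0.617, -0.036) fits to about 1 px; in the scene view the true rim sits a touch lower. I'll use (0.618, -0.037).

```bash
python3 -c "
from h import *
plan([(.618,-.037,.208,2.176)],step=.8)"
```

```text
[{"dx": -0.74, "dy": -0.18, "dz": -0.01}, {"dx": -0.74, "dy": -0.18, "dz": -0.01}, {"dx": -0.74, "dy": -0.18, "dz": -0.01}, {"dx": -0.74, "dy": -0.18, "dz": -0.01}, {"dx": -0.75, "dy": -0.18, "dz": -0.01}, {"dx": -0.74, "dy": -0.18, "dz": -0.01}, {"dx": -0.75, "dy": -0.18, "dz": -0.01}, {"dx": -0.74, "dy": -0.18, "dz": -0.01}, {"dx": -0.75, "dy": -0.18, "dz": -0.01}, {"dx": -0.74, "dy": -0.18, "dz": -0.01}]
[{"dx": -0.75, "dy": -0.18, "dz": -0.01}, {"dx": -0.74, "dy": -0.18, "dz": -0.01}, {"dx": -0.75, "dy": -0.18, "dz": -0.01}, {"dx": -0.74, "dy": -0.18, "dz": -0.01}, {"dx": -0.75, "dy": -0.18, "dz": -0.01}, {"dx": -0.74, "dy": -0.17, "dz": -0.01}, {"dx": -0.75, "dy": -0.18, "dz": -0.01}, {"dx": -0.74, "dy": -0.17, "wz": -0.01}, {"dx": -0.74, "dy": -0.18, "dz": -0.01}, {"dx": -0.75, "dy": -0.18, "wz": -0.01}]
```

>>> send_rows --commands '[{"dx":-0.35,"dy":-0.1,"dz":0,"wx":0,"wy":0,"wz":0,"claw":15},{"dx":-0.75,"dy":-0.2,"dz":0,"wx":0,"wy":0,"wz":0,"claw":15},{"dx":-0.75,"dy":-0.2,"dz":0,"wx":0,"wy":0,"wz":0,"claw":15},{"dx":-0.75,"dy":-0.2,"dz":0,"wx":0,"wy":0,"wz":0,"claw":15},{"dx":-0.75,"dy":-0.2,"dz":0,"wx":0,"wy":0,"wz":0,"claw":15},{"dx":-0.75,"dy":-0.2,"dz":0,"wx":0,"wy":0,"wz":0,"claw":15},{"dx":-0.75,"dy":-0.2,"dz":0,"wx":0,"wy":0,"wz":0,"claw":15},{"dx":-0.75,"dy":-0.2,"dz":0,"wx":0,"wy":0,"wz":0,"claw":15},{"dx":-0.75,"dy":-0.2,"dz":0,"wx":0,"wy":0,"wz":0,"claw":15},{"dx":-0.75,"dy":-0.2,"dz":0,"wx":0,"wy":0,"wz":0,"claw":15}]'

```text
time: 9.17
position: [0.5277, 0.1822, 0.2037]
ee_rot: [[-0.567, 0.824, -0.001], [0.824, 0.567, -0.001], [0.0, -0.001, -1.0]]
ft_force: [0.1, -0.3, -1.8]
gripper_width: 0.024
grip_force: 49.3
```

>>> send_rows --commands '[{"dx":-0.75,"dy":-0.15,"dz":0,"wx":0,"wy":0,"wz":0,"claw":15},{"dx":-0.75,"dy":-0.15,"dz":0,"wx":0,"wy":0,"wz":0,"claw":15},{"dx":-0.75,"dy":-0.15,"dz":0,"wx":0,"wy":0,"wz":0,"claw":15},{"dx":-0.75,"dy":-0.15,"dz":0,"wx":0,"wy":0,"wz":0,"claw":15},{"dx":-0.75,"dy":-0.15,"dz":0,"wx":0,"wy":0,"wz":0,"claw":15},{"dx":-0.75,"dy":-0.15,"dz":0,"wx":0,"wy":0,"wz":0,"claw":15},{"dx":-0.75,"dy":-0.15,"dz":0,"wx":0,"wy":0,"wz":0,"claw":15},{"dx":-0.75,"dy":-0.15,"dz":0,"wx":0,"wy":0,"wz":0,"claw":15},{"dx":-0.5,"dy":-0.1,"dz":0,"wx":0,"wy":0,"wz":0,"claw":15},{"dx":0,"dy":0,"dz":0,"wx":0,"wy":0,"wz":0,"claw":15}]'

```text
time: 10.0
position: [0.6071, -0.0019, 0.2034]
ee_rot: [[-0.564, 0.826, -0.0], [0.826, 0.564, -0.001], [-0.001, -0.001, -1.0]]
ft_force: [-0.2, 0.3, -1.8]
gripper_width: 0.0242
grip_force: 49.3
```

```bash
python3 -c "
from h import *
o=sensors.get_obs();print(o['gripper_width'],o['ft_force'],o['position'])
plan([(.618,-.037,.16,2.176)],step=.5)"
```

```text
0.024182675036106202 [-0.2092  0.2628 -1.8167] [ 0.6071 -0.0019  0.2034]
[{"dx": -0.29, "dy": -0.09, "dz": 0.36, "wz": -0.01}, {"dx": -0.29, "dy": -0.09, "dz": 0.36, "wz": -0.01}, {"dx": -0.29, "dy": -0.09, "dz": 0.36, "wz": -0.02}, {"dx": -0.3, "dy": -0.09, "dz": 0.37, "wz": -0.01}]
```

>>> send_rows --commands '[{"dx":-0.3,"dy":-0.1,"dz":0,"wx":0,"wy":0,"wz":0,"claw":15},{"dx":-0.3,"dy":-0.1,"dz":0,"wx":0,"wy":0,"wz":0,"claw":15},{"dx":-0.3,"dy":-0.1,"dz":0.3,"wx":0,"wy":0,"wz":0,"claw":15},{"dx":-0.3,"dy":-0.1,"dz":0.4,"wx":0,"wy":0,"wz":0,"claw":15},{"dx":0,"dy":0,"dz":0.4,"wx":0,"wy":0,"wz":0,"claw":15},{"dx":0,"dy":0,"dz":0.2,"wx":0,"wy":0,"wz":0,"claw":15},{"dx":0,"dy":0,"dz":0,"wx":0,"wy":0,"wz":0,"claw":15}]'

```text
time: 10.58
position: [0.6152, -0.0348, 0.1623]
ee_rot: [[-0.567, 0.823, -0.005], [0.823, 0.567, 0.001], [0.003, -0.003, -1.0]]
ft_force: [-0.7, -0.2, -1.8]
gripper_width: 0.0244
grip_force: 49.3
```

Run:
```python
from h import *
F={n:eyes.grab_frame(n) for n in("scene","top")}
o=sensors.get_obs();print(o['time'],np.array(o['position']),np.array(o['ee_rot'])[:,0])
a=np.linspace(0,2*np.pi,60); C=np.c_[np.cos(a),np.sin(a),0*a]
out=[]
for n in F:
    f=F[n]; t=np.array(o["position"]); p=np.array([t[0],t[1],t[2]-.023+.012])
    c=proj(f,p).astype(int)-[33,28]
    k=6; im=cv2.resize(f["img"][c[1]:c[1]+75,c[0]:c[0]+66],None,fx=k,fy=k,interpolation=cv2.INTER_CUBIC)
    q=np.array([proj(f,p+.079*x) for x in C]); cv2.polylines(im,[((q-c+.5)*k).astype(int)],True,(0,0,255),1)
    q=np.array([proj(f,np.array([.618,-.037,.13])+.075*x) for x in C]); cv2.polylines(im,[((q-c+.5)*k).astype(int)],True,(0,255,0),1)
    out.append(im)
cv2.imwrite("pics/pan2.png",np.hstack(out))
```

```text
10.6833 [ 0.6164 -0.0347  0.1647] [-0.5678  0.8232  0.0009]
```

View pics/pan2.png

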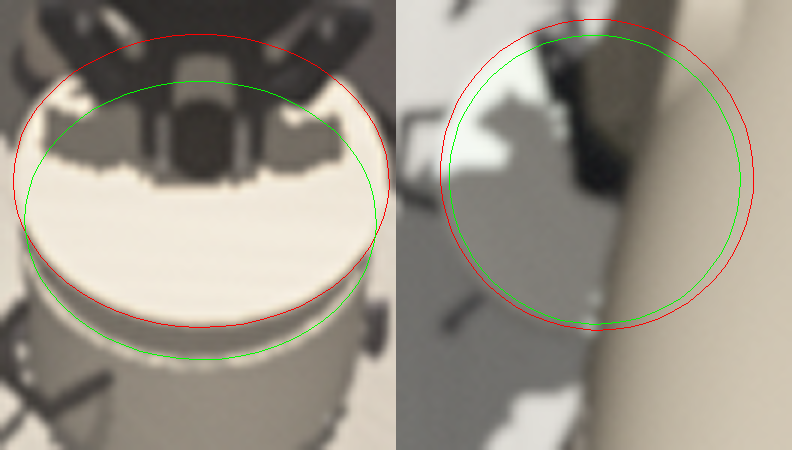

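The held lid matches its model in the scene view, while the rim sits about 1.2 px lower and 0.4 px left of its model. I'll convert that to millimetres.

Run:
```python
from h import *
f=eyes.grab_frame("scene"); p=np.array([.618,-.037,.13]); b=proj(f,p)
J=np.array([(proj(f,p+d)-b)/.001 for d in np.eye(3)*.001]).T/1000
print(J, np.linalg.solve(J[:,:2],[-.4,1.2])); print(onz(f,b+[-.4,1.2],.13))
P=[eyes.spot_point(f,"pan_rim")[:1],eyes.spot_point(f,"lid")[:2]];print(P)
print(sensors.get_obs()["position"])
```

```text
[[ 0.317   0.2273  0.0044]
 [ 0.1815 -0.249  -0.2443]] [ 1.4403 -3.769 ]
[ 0.6194 -0.0408  0.13  ]
[[], [{'point': [253.9, 239.8], 'p': 0.88}, {'point': [350.0, 171.8], 'p': 0.77}]]
[ 0.6173 -0.0348  0.166 ]
```

>>> send_rows --commands '[{"dx":-0.14,"dy":0,"dz":0,"wx":0,"wy":0,"wz":0,"claw":15},{"dx":0,"dy":0,"dz":0.15,"wx":0,"wy":0,"wz":0,"claw":15},{"dx":0,"dy":0,"dz":0.15,"wx":0,"wy":0,"wz":0,"claw":15},{"dx":0,"dy":0,"dz":0.1,"wx":0,"wy":0,"wz":0,"claw":15},{"dx":0,"dy":0,"dz":0.1,"wx":0,"wy":0,"wz":0,"claw":15},{"dx":0,"dy":0,"dz":0,"wx":0,"wy":0,"wz":0,"claw":15},{"dx":0,"dy":0,"dz":0,"wx":0,"wy":0,"wz":0,"claw":15}]'

```text
time: 11.42
position: [0.6191, -0.0385, 0.1502]
ee_rot: [[-0.567, 0.823, -0.0], [0.823, 0.567, -0.0], [0.0, -0.0, -1.0]]
ft_force: [-0.6, -0.9, -1.1]
gripper_width: 0.0239
grip_force: 49.3
```

Force is still just the lid's weight, and the plug is entering the mouth. Continuing down.

>>> send_rows --commands '[{"dx":0,"dy":0,"dz":0.07,"wx":0,"wy":0,"wz":0,"claw":15},{"dx":0,"dy":0,"dz":0.07,"wx":0,"wy":0,"wz":0,"claw":15},{"dx":0,"dy":0,"dz":0.05,"wx":0,"wy":0,"wz":0,"claw":15},{"dx":0,"dy":0,"dz":0,"wx":0,"wy":0,"wz":0,"claw":15},{"dx":0,"dy":0,"dz":0,"wx":0,"wy":0,"wz":0,"claw":15}]'

```text
time: 11.83
position: [0.6198, -0.0392, 0.1451]
ee_rot: [[-0.567, 0.824, 0.002], [0.824, 0.567, -0.002], [-0.002, 0.0, -1.0]]
ft_force: [-0.2, -3.3, 0.4]
gripper_width: 0.0242
grip_force: 50.1
```

>>> send_rows --commands '[{"dx":-0.05,"dy":-0.04,"dz":0,"wx":0,"wy":0,"wz":0,"claw":15},{"dx":-0.03,"dy":-0.02,"dz":0,"wx":0,"wy":0,"wz":0,"claw":15},{"dx":0,"dy":0,"dz":0.04,"wx":0,"wy":0,"wz":0,"claw":15},{"dx":0,"dy":0,"dz":0,"wx":0,"wy":0,"wz":0,"claw":15},{"dx":0,"dy":0,"dz":0,"wx":0,"wy":0,"wz":0,"claw":15}]'

```text
time: 12.25
position: [0.6196, -0.0405, 0.1448]
ee_rot: [[-0.568, 0.823, 0.002], [0.823, 0.568, 0.001], [-0.0, 0.002, -1.0]]
ft_force: [-1.6, 3.1, 9.1]
gripper_width: 0.0239
grip_force: 51.2
```

Now 9 N upward at the expected seated height. I'll ease the load slightly and release.

>>> send_rows --commands '[{"dx":0.02,"dy":0.02,"dz":-0.02,"wx":0,"wy":0,"wz":0,"claw":15},{"dx":0,"dy":0,"dz":0,"wx":0,"wy":0,"wz":0,"claw":50},{"dx":0,"dy":0,"dz":0,"wx":0,"wy":0,"wz":0,"claw":50},{"dx":0,"dy":0,"dz":0,"wx":0,"wy":0,"wz":0,"claw":50},{"dx":0,"dy":0,"dz":-0.3,"wx":0,"wy":0,"wz":0,"claw":50},{"dx":0,"dy":0,"dz":-0.7,"wx":0,"wy":0,"wz":0,"claw":60},{"dx":0,"dy":0,"dz":-0.9,"wx":0,"wy":0,"wz":0,"claw":60},{"dx":0,"dy":0,"dz":-0.9,"wx":0,"wy":0,"wz":0,"claw":60},{"dx":0,"dy":0,"dz":-0.6,"wx":0,"wy":0,"wz":0,"claw":60},{"dx":0,"dy":0,"dz":0,"wx":0,"wy":0,"wz":0,"claw":60}]'

```text
time: 13.08
position: [0.6213, -0.041, 0.2514]
ee_rot: [[-0.567, 0.823, 0.008], [0.823, 0.567, -0.002], [-0.006, 0.005, -1.0]]
ft_force: [0.5, -0.5, 0.2]
gripper_width: 0.06
grip_force: 0.0
```

Run:
```python
from h import *
f=eyes.grab_frame("wrist"); g=eyes.grab_frame("scene");o=sensors.get_obs();print(o["time"],np.array(o["position"]))
a=np.linspace(0,2*np.pi,60); C=np.c_[np.cos(a),np.sin(a),0*a]
p=np.array([.619,-.0395,.134]); im=[]
for x,k,w in((f,1,None),(g,5,None)):
    I=x["img"]
    if k==1: I=cv2.resize(I,(440,330)); s=440/512;c=np.zeros(2)
    else: c=proj(x,p).astype(int)-[36,30]; I=cv2.resize(I[c[1]:c[1]+66,c[0]:c[0]+72],None,fx=k,fy=k); s=k
    q=np.array([proj(x,p+.079*d) for d in C]);cv2.polylines(I,[((q-c+.5)*s).astype(int)],True,(0,0,255),1); im.append(I)
cv2.imwrite("pics/seat.png",np.hstack(im))if im[0].shape[0]==im[1].shape[0] else cv2.imwrite("pics/seat.png",np.hstack([im[0],cv2.resize(im[1],(360,330))]))
for l in("lid","pan"):
    print(l,[(d["point"],round(d["p"],2)) for d in eyes.spot_point(g,l)[:2]])
plan([(.44,-.20,.25,2.27)],step=.9)
```

```text
13.1833 [ 0.6198 -0.0407  0.247 ]
lid [([352.3, 174.3], 0.92), ([297.7, 134.6], 0.86)]
pan [([247.3, 259.6], 0.94)]
[{"dx": -0.11, "dy": -0.88, "dz": -0.02, "wz": -0.1}, {"dx": -0.1, "dy": -0.88, "dz": -0.02, "wz": -0.1}, {"dx": -0.09, "dy": -0.88, "dz": -0.02, "wz": -0.1}, {"dx": -0.08, "dy": -0.88, "dz": -0.02, "wz": -0.1}, {"dx": -0.08, "dy": -0.89, "dz": -0.02, "wz": -0.1}, {"dx": -0.07, "dy": -0.88, "dz": -0.02, "wz": -0.1}, {"dx": -0.05, "dy": -0.89, "dz": -0.02, "wz": -0.11}, {"dx": -0.05, "dy": -0.89, "dz": -0.02, "wz": -0.1}, {"dx": -0.03, "dy": -0.88, "dz": -0.01, "wz": -0.11}]
```

View pics/seat.png

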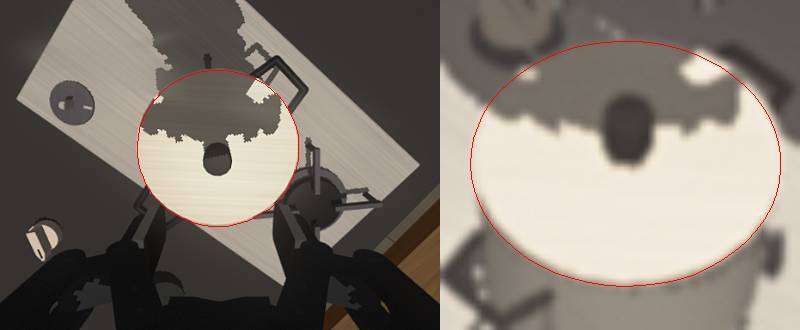

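The lid lies flat on the rim: the projected flange at z 0.134 matches in both views. Next, a closer look at the spindle and the knob.

>>> send_rows --commands '[{"dx":-0.1,"dy":-0.7,"dz":0,"wx":0,"wy":0,"wz":-0.1,"claw":60},{"dx":-0.1,"dy":-0.9,"dz":0,"wx":0,"wy":0,"wz":-0.1,"claw":60},{"dx":-0.05,"dy":-0.9,"dz":0,"wx":0,"wy":0,"wz":-0.1,"claw":60},{"dx":0,"dy":-0.9,"dz":0,"wx":0,"wy":0,"wz":-0.1,"claw":60},{"dx":0,"dy":-0.9,"dz":0,"wx":0,"wy":0,"wz":-0.1,"claw":60},{"dx":0,"dy":-0.9,"dz":0.3,"wx":0,"wy":0,"wz":-0.1,"claw":60},{"dx":0,"dy":-0.9,"dz":0.4,"wx":0,"wy":0,"wz":-0.1,"claw":60},{"dx":0,"dy":-0.5,"dz":0.4,"wx":0,"wy":0,"wz":-0.1,"claw":60},{"dx":0,"dy":0,"dz":0.4,"wx":0,"wy":0,"wz":0,"claw":60},{"dx":0,"dy":0,"dz":0,"wx":0,"wy":0,"wz":0,"claw":60}]'

```text
time: 14.12
position: [0.4618, -0.1642, 0.1976]
ee_rot: [[-0.633, 0.774, -0.006], [0.774, 0.633, 0.003], [0.006, -0.002, -1.0]]
ft_force: [-0.4, 0.9, -0.0]
gripper_width: 0.0602
grip_force: 0.0
```

```bash
python3 look.py w4 spindle_tip bare_control knob knob_mouth
python3 -c "
from h import *
plan([(.465,-.29,.20,2.27)],step=.8)"
```

```text
14.1667 [ 0.4629 -0.1642  0.1989] yaw 2.2568354673587714 q6 0.38016100766605987 F [0.233  0.6329 0.9648]
cam [ 0.4148 -0.107   0.3407] [ 0.1809 -0.2257 -0.9573]
spindle_tip 0.69 [263.1 118.8] [ 0.4347 -0.1204  0.036 ]
bare_control 0.83 [258.8 114.1] [ 0.4301 -0.1208  0.008 ]
knob 0.55 [179.  282.5] [ 0.4826 -0.3373  0.    ]
knob_mouth 0.93 [184.6 282.3] [ 0.4877 -0.3328  0.    ]
[{"dx": -0.54, "dy": -0.44, "dz": 0.01, "wz": -0.02}, {"dx": -0.54, "dy": -0.45, "dz": 0.01, "wz": -0.02}, {"dx": -0.53, "dy": -0.45, "dz": 0.01, "wz": -0.02}, {"dx": -0.53, "dy": -0.45, "dz": 0.01, "wz": -0.02}, {"dx": -0.54, "dy": -0.44, "wz": -0.01}, {"dx": -0.53, "dy": -0.45, "dz": 0.01, "wz": -0.02}]
```

View pics/w4.png

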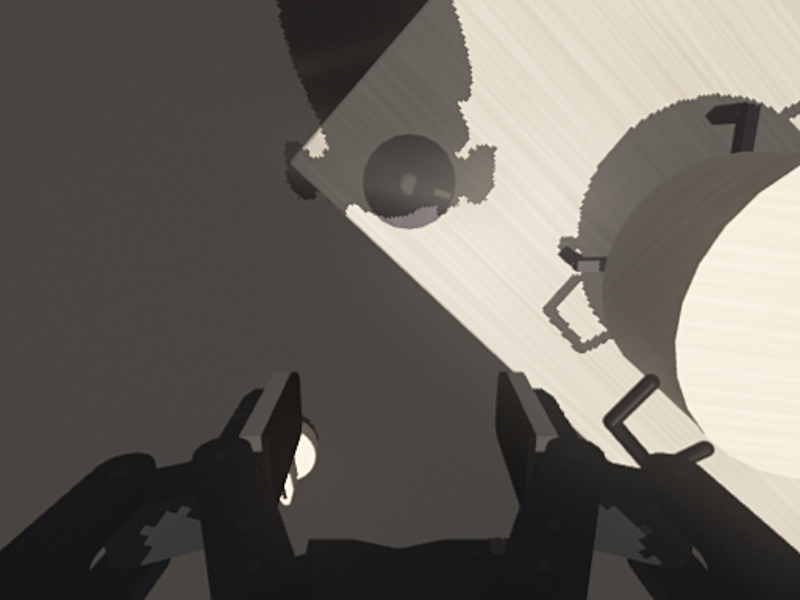

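The dark collar is at (409, 181) with its bright rib to the right at (443, 193). The knob is half hidden behind the left finger at (300, 455). I'll measure the collar and rib from the pixels.

```bash
cat > sp.py <<'E'
from h import *
f=eyes.grab_frame("wrist"); b=np.array([.4335,-.119,.012])
S=4; G=np.full((200,200),0,np.uint8)  # rectified view on z=.012, 0.5 mm per px, world axes
xs=b[0]+(np.arange(200)-100)*.0005; ys=b[1]+(np.arange(200)-100)*.0005
P=np.array([[proj(f,np.array([x,y,.012])) for x in xs] for y in ys]).astype(np.float32)
I=cv2.remap(f["img"],P[...,0],P[...,1],cv2.INTER_CUBIC); g=cv2.cvtColor(I,6)
np.save("sp.npy",g)
e=cv2.HoughCircles(cv2.GaussianBlur(g,(5,5),0),cv2.HOUGH_GRADIENT,1,200,param1=60,param2=8,minRadius=57,maxRadius=63)
for c in e[0][:1]: 
    X=np.array([b[0]+(c[0]-100)*.0005,b[1]+(c[1]-100)*.0005]);print("collar",c,X)
m=eyes.outline_of(f,"bare_control")
yy,xx=np.mgrid[:200,:200]; r=np.hypot(xx-c[0],yy-c[1])*.5; th=np.arctan2(yy-c[1],xx-c[0])
for a in np.arange(-60,61,5)*np.pi/180:
    print(round(np.degrees(a)),[int(g[(np.abs(r-q)<1.5)&(np.abs(th-a)<.05)].mean()) for q in (10,14,18,22,26)])
for l in("spindle_tip","bare_control"): print([onz(f,d["point"],{"spindle_tip":.036}.get(l,.008)) for d in eyes.spot_point(f,l)[:1]])
cv2.imwrite("pics/sprect.png",cv2.resize(cv2.normalize(g,None,0,255,32),(600,600)))
E
python3 sp.py
```

```text
collar [100.5  96.5  59. ] [ 0.4338 -0.1208]
-60 [88, 82, 73, 77, 124]
-55 [88, 82, 72, 112, 125]
-50 [88, 82, 73, 122, 125]
-45 [88, 83, 74, 126, 126]
-40 [89, 84, 75, 119, 125]
-35 [90, 87, 86, 129, 124]
-30 [91, 88, 100, 129, 129]
-25 [91, 89, 88, 129, 131]
-20 [92, 91, 97, 131, 132]
-15 [92, 92, 104, 134, 132]
-10 [93, 93, 91, 116, 132]
-5 [93, 94, 93, 97, 136]
0 [93, 95, 96, 94, 107]
5 [93, 95, 96, 97, 96]
10 [93, 95, 97, 97, 98]
15 [92, 94, 107, 105, 102]
20 [92, 93, 117, 120, 122]
25 [91, 93, 114, 115, 112]
30 [90, 91, 94, 94, 95]
35 [89, 89, 91, 92, 93]
40 [88, 89, 90, 91, 92]
45 [87, 88, 88, 90, 90]
50 [86, 87, 87, 88, 88]
55 [85, 85, 85, 86, 87]
60 [85, 84, 84, 85, 85]
[array([ 0.4365, -0.1223,  0.036 ])]
[array([ 0.4323, -0.1204,  0.008 ])]
```

>>> send_rows --commands '[{"dx":-0.55,"dy":-0.45,"dz":0,"wx":0,"wy":0,"wz":0,"claw":60},{"dx":-0.55,"dy":-0.45,"dz":0,"wx":0,"wy":0,"wz":0,"claw":60},{"dx":-0.55,"dy":-0.45,"dz":0.2,"wx":0,"wy":0,"wz":0,"claw":60},{"dx":-0.55,"dy":-0.45,"dz":0.3,"wx":0,"wy":0,"wz":0,"claw":60},{"dx":-0.55,"dy":-0.45,"dz":0.3,"wx":0,"wy":0,"wz":0,"claw":60},{"dx":-0.55,"dy":-0.45,"dz":0.3,"wx":0,"wy":0,"wz":0,"claw":60},{"dx":0,"dy":0,"dz":0,"wx":0,"wy":0,"wz":0,"claw":60},{"dx":0,"dy":0,"dz":0,"wx":0,"wy":0,"wz":0,"claw":60}]'

```text
time: 15.23
position: [0.4646, -0.2932, 0.1674]
ee_rot: [[-0.633, 0.774, -0.001], [0.774, 0.633, 0.001], [0.001, -0.0, -1.0]]
ft_force: [1.1, -0.5, -0.9]
gripper_width: 0.0603
grip_force: 0.0
```

```bash
cat > kn.py <<'E'
from h import *
import sys
f=eyes.grab_frame("wrist"); o=sensors.get_obs();R=np.array(o["ee_rot"]);print(o["time"],np.array(o["position"]),"yaw",np.arctan2(R[1,0],R[0,0]))
for l in("knob","knob_mouth"): 
    for d in eyes.spot_point(f,l)[:2]: print(l,round(d["p"],2),np.array(d["point"]),onz(f,d["point"],0))
b=np.array([.488,-.334]); n=300
m=eyes.outline_of(f,"knob")[0]["mask"]; p=np.argwhere(m)[:,::-1]; print("mask",p.min(0),p.max(0),p.mean(0))
out=[]
for z in(.016,.034): # rectified at body top and bar top, 0.25 mm per px
    v=(np.arange(n)-n/2)*.0003
    P=np.array([[proj(f,np.array([b[0]+x,b[1]+y,z])) for x in v] for y in v]).astype(np.float32)
    out.append(cv2.remap(f["img"],P[...,0],P[...,1],cv2.INTER_CUBIC))
out=[cv2.resize(I,(400,400)) for I in out]
for I in out:
    for k in range(0,400,50): cv2.putText(I,str(k),(k,10),0,.3,(0,255,255));cv2.putText(I,str(k),(0,k+4),0,.3,(0,255,255))
cv2.imwrite(f"pics/{sys.argv[1]}.png",np.hstack(out))
E
python3 kn.py k1
```

```text
15.2833 [ 0.4647 -0.2925  0.1679] yaw 2.257467572942271
knob 0.69 [249.2 212.9] [ 0.4885 -0.3326  0.    ]
knob 0.58 [241.6 211.2] [ 0.4813 -0.3361  0.    ]
knob_mouth 0.84 [248.5 212.7] [ 0.4878 -0.3329  0.    ]
mask [225 193] [270 254] [248.08   218.5795]
```

View pics/k1.png

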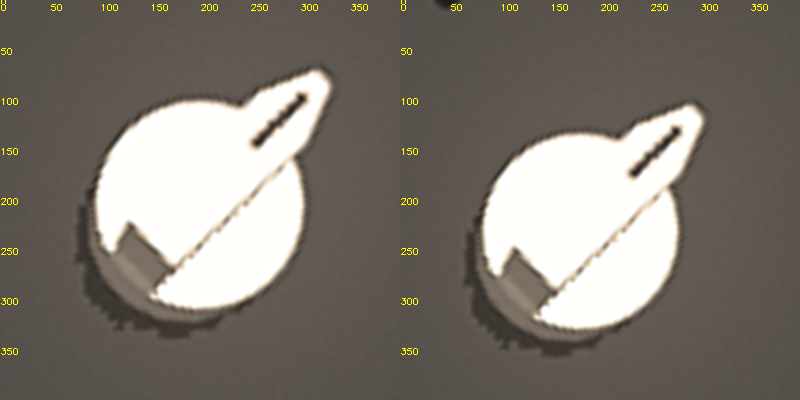

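The knob's body is centred at (0.488, -0.333). Its nose points to about -44 degrees (the black line runs from (230, 176) to (280, 127) in the right panel).

```bash
python3 -c "
from h import *
plan([(.488,-.3333,.08,2.372),(.488,-.3333,.019,2.372)],step=.8)"
```

```text
[{"dx": -0.31, "dy": -0.06, "dz": 0.59, "wz": -0.22}, {"dx": -0.31, "dy": -0.06, "dz": 0.59, "wz": -0.21}, {"dx": -0.31, "dy": -0.07, "dz": 0.59, "wz": -0.22}, {"dx": -0.3, "dy": -0.08, "dz": 0.59, "wz": -0.21}, {"dx": -0.3, "dy": -0.09, "dz": 0.59, "wz": -0.22}, {"dz": 0.68}, {"dz": 0.68}, {"dz": 0.68}]
```

>>> send_rows --commands '[{"dx":-0.31,"dy":-0.06,"dz":0.6,"wx":0,"wy":0,"wz":-0.22,"claw":45},{"dx":-0.31,"dy":-0.06,"dz":0.6,"wx":0,"wy":0,"wz":-0.22,"claw":45},{"dx":-0.31,"dy":-0.07,"dz":0.6,"wx":0,"wy":0,"wz":-0.22,"claw":45},{"dx":-0.3,"dy":-0.08,"dz":0.6,"wx":0,"wy":0,"wz":-0.22,"claw":45},{"dx":-0.3,"dy":-0.09,"dz":0.6,"wx":0,"wy":0,"wz":-0.22,"claw":45},{"dx":0,"dy":0,"dz":0.5,"wx":0,"wy":0,"wz":0,"claw":45},{"dx":0,"dy":0,"dz":0.5,"wx":0,"wy":0,"wz":0,"claw":45},{"dx":0,"dy":0,"dz":0.5,"wx":0,"wy":0,"wz":0,"claw":45},{"dx":0,"dy":0,"dz":0.4,"wx":0,"wy":0,"wz":0,"claw":45},{"dx":0,"dy":0,"dz":0,"wx":0,"wy":0,"wz":0,"claw":45}]'

```text
time: 16.27
position: [0.4865, -0.332, 0.019]
ee_rot: [[-0.72, 0.694, -0.003], [0.694, 0.72, 0.003], [0.004, -0.0, -1.0]]
ft_force: [-1.6, 0.6, 0.0]
gripper_width: 0.0454
grip_force: 0.0
```

```bash
python3 -c "
from h import *
o=sensors.get_obs();print(o['time'],np.array(o['position']),np.array(o['ft_force']),o['gripper_width'])
plan([(.488,-.3333,.020,2.372)],step=.8)"
```

```text
16.2667 [ 0.4865 -0.332   0.019 ] [-1.6436  0.5708  0.0297] 0.04541568570851856
[{"dx": -0.06, "dz": -0.03, "wz": 0.02}]
```

>>> send_rows --commands '[{"dx":0,"dy":0,"dz":0,"wx":0,"wy":0,"wz":0,"claw":5},{"dx":0,"dy":0,"dz":0,"wx":0,"wy":0,"wz":0,"claw":5},{"dx":0,"dy":0,"dz":0,"wx":0,"wy":0,"wz":0,"claw":5},{"dx":0,"dy":0,"dz":0,"wx":0,"wy":0,"wz":0,"claw":5},{"dx":0,"dy":0,"dz":0,"wx":0,"wy":0,"wz":0,"claw":5},{"dx":0,"dy":0,"dz":0,"wx":0,"wy":0,"wz":0,"claw":5},{"dx":0,"dy":0,"dz":0,"wx":0,"wy":0,"wz":0,"claw":5}]' --newtons 60

```text
time: 16.85
position: [0.4886, -0.3346, 0.0226]
ee_rot: [[-0.719, 0.695, 0.002], [0.695, 0.719, -0.002], [-0.003, 0.001, -1.0]]
ft_force: [0.1, 1.9, 6.4]
gripper_width: 0.0121
grip_force: 60.6
```

Run:
```python
from h import *
for i in range(4):
    eyes.grab_frame("top");o=sensors.get_obs();print(np.array(o['position']),np.array(o['ft_force']))
# after lifting 60 mm
o["position"]=np.array(o["position"])+[0,0,.06]; sensors.get_obs=lambda:o
s=.375
plan([(.434,-.1208,.09,np.pi+s)],step=.8)
```

```text
[ 0.4885 -0.3346  0.0226] [-0.3533  0.6444  6.0451]
[ 0.4885 -0.3346  0.0226] [0.6449 2.0586 6.1704]
[ 0.4885 -0.3346  0.0225] [0.2141 2.3851 7.0231]
[ 0.4885 -0.3346  0.0226] [-0.2428  1.0352  6.7933]
[{"dx": 0.48, "dy": 0.3, "dz": -0.02, "wz": -0.84}, {"dx": 0.45, "dy": 0.34, "dz": -0.02, "wz": -0.84}, {"dx": 0.42, "dy": 0.38, "dz": -0.02, "wz": -0.84}, {"dx": 0.39, "dy": 0.41, "dz": -0.02, "wz": -0.84}, {"dx": 0.35, "dy": 0.44, "dz": -0.02, "wz": -0.84}, {"dx": 0.31, "dy": 0.47, "dz": -0.02, "wz": -0.84}, {"dx": 0.27, "dy": 0.5, "dz": -0.02, "wz": -0.84}, {"dx": 0.22, "dy": 0.52, "dz": -0.02, "wz": -0.84}, {"dx": 0.18, "dy": 0.54, "dz": -0.02, "wz": -0.84}, {"dx": 0.13, "dy": 0.55, "dz": -0.02, "wz": -0.84}]
[{"dx": 0.08, "dy": 0.56, "dz": -0.02, "wz": -0.84}, {"dx": 0.02, "dy": 0.57, "dz": -0.01, "wz": -0.84}, {"dx": -0.02, "dy": 0.56, "dz": -0.02, "wz": -0.84}]
```

>>> send_rows --commands '[{"dx":0,"dy":0,"dz":-0.4,"wx":0,"wy":0,"wz":0,"claw":5},{"dx":0,"dy":0,"dz":-0.8,"wx":0,"wy":0,"wz":0,"claw":5},{"dx":0,"dy":0,"dz":-0.8,"wx":0,"wy":0,"wz":0,"claw":5},{"dx":0.48,"dy":0.3,"dz":-0.1,"wx":0,"wy":0,"wz":-0.84,"claw":5},{"dx":0.45,"dy":0.34,"dz":-0.1,"wx":0,"wy":0,"wz":-0.84,"claw":5},{"dx":0.42,"dy":0.38,"dz":-0.1,"wx":0,"wy":0,"wz":-0.84,"claw":5},{"dx":0.39,"dy":0.41,"dz":0,"wx":0,"wy":0,"wz":-0.84,"claw":5},{"dx":0.35,"dy":0.44,"dz":0,"wx":0,"wy":0,"wz":-0.84,"claw":5},{"dx":0.31,"dy":0.47,"dz":0,"wx":0,"wy":0,"wz":-0.84,"claw":5},{"dx":0.27,"dy":0.5,"dz":0,"wx":0,"wy":0,"wz":-0.84,"claw":5}]'

```text
time: 17.88
position: [0.4579, -0.2184, 0.0903]
ee_rot: [[-0.989, 0.148, 0.0], [0.148, 0.989, -0.0], [-0.0, -0.0, -1.0]]
ft_force: [0.4, -0.4, -0.3]
gripper_width: 0.0123
grip_force: 59.7
```

>>> send_rows --commands '[{"dx":0.22,"dy":0.52,"dz":0,"wx":0,"wy":0,"wz":-0.84,"claw":5},{"dx":0.18,"dy":0.54,"dz":0,"wx":0,"wy":0,"wz":-0.84,"claw":5},{"dx":0.13,"dy":0.55,"dz":0,"wx":0,"wy":0,"wz":-0.84,"claw":5},{"dx":0,"dy":0,"dz":0,"wx":0,"wy":0,"wz":-0.84,"claw":5},{"dx":0,"dy":0,"dz":0,"wx":0,"wy":0,"wz":-0.84,"claw":5},{"dx":0,"dy":0,"dz":0,"wx":0,"wy":0,"wz":-0.84,"claw":5},{"dx":0,"dy":0,"dz":0,"wx":0,"wy":0,"wz":0,"claw":5},{"dx":0,"dy":0,"dz":0,"wx":0,"wy":0,"wz":0,"claw":5}]'

```text
time: 18.55
position: [0.4455, -0.1698, 0.0902]
ee_rot: [[-0.931, -0.364, 0.0], [-0.364, 0.931, -0.0], [-0.0, -0.0, -1.0]]
ft_force: [-0.2, 0.3, -0.3]
gripper_width: 0.0124
grip_force: 59.7
```

```bash
cat > q.py <<'E'
from h import *
f=eyes.grab_frame("wrist");g=eyes.grab_frame("scene");t=eyes.grab_frame("top");o=sensors.get_obs();R=np.array(o['ee_rot']);print(o['time'],np.array(o['position']),np.array(o['ft_force']),o['gripper_width'],"yaw",np.arctan2(R[1,0],R[0,0])%6.2832)
for l,z in(("spindle_tip",.036),("bare_control",.008)):
  for n,x in(("w",f),("s",g),("t",t)):
    for d in eyes.spot_point(x,l)[:1]: print(l,n,round(d["p"],2),np.array(d["point"]),onz(x,d["point"],z))
E
python3 q.py;python3 -c "
from h import *
plan([(.434,-.1208,.09,np.pi+.375)],step=.4)"
```

```text
18.7 [ 0.4454 -0.1698  0.0901] [ 0.4537 -0.0677 -0.4232] 0.012208159163937152 yaw 3.5149655299107043
spindle_tip w 0.71 [329.3 222.7] [ 0.4349 -0.1212  0.036 ]
spindle_tip s 0.56 [181.5 255.1] [ 0.4484 -0.1212  0.036 ]
spindle_tip t 0.51 [382.2 133.5] [ 0.6992 -0.3232  0.036 ]
bare_control w 0.72 [322.7 204.2] [ 0.4317 -0.1213  0.008 ]
bare_control s 0.78 [178.6 257.2] [ 0.43   -0.1181  0.008 ]
bare_control t 0.57 [324.3 213.9] [ 0.4341 -0.1219  0.008 ]
[{"dx": -0.05, "dy": 0.33}, {"dx": -0.05, "dy": 0.33}, {"dx": -0.05, "dy": 0.33}, {"dx": -0.05, "dy": 0.33}, {"dx": -0.04, "dy": 0.34}]
```

Run:
```python
from h import *
f=eyes.grab_frame("wrist"); b=np.array([.434,-.121]); v=(np.arange(400)-200)*.0002; out=[]
for z in(.012,.036):
    P=np.array([[proj(f,np.array([b[0]+x,b[1]+y,z])) for x in v] for y in v]).astype(np.float32)
    I=cv2.remap(f["img"],P[...,0],P[...,1],cv2.INTER_CUBIC); I=cv2.LUT(I,np.clip(np.arange(256)*1.6,0,255).astype(np.uint8))
    for k in range(0,400,50): cv2.putText(I,str(k),(k,10),0,.3,(0,255,255));cv2.putText(I,str(k),(0,k+4),0,.3,(0,255,255))
    cv2.circle(I,(200,200),150 if z<.02 else 30,(0,0,255),1); out.append(I)
I=cv2.resize(f["img"],(266,200)); W=np.zeros((200,800,3),np.uint8); W[:,:266]=I
cv2.imwrite("pics/fin.png",np.vstack([np.hstack(out),W]))
```

```text
(no output)
```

View pics/fin.png

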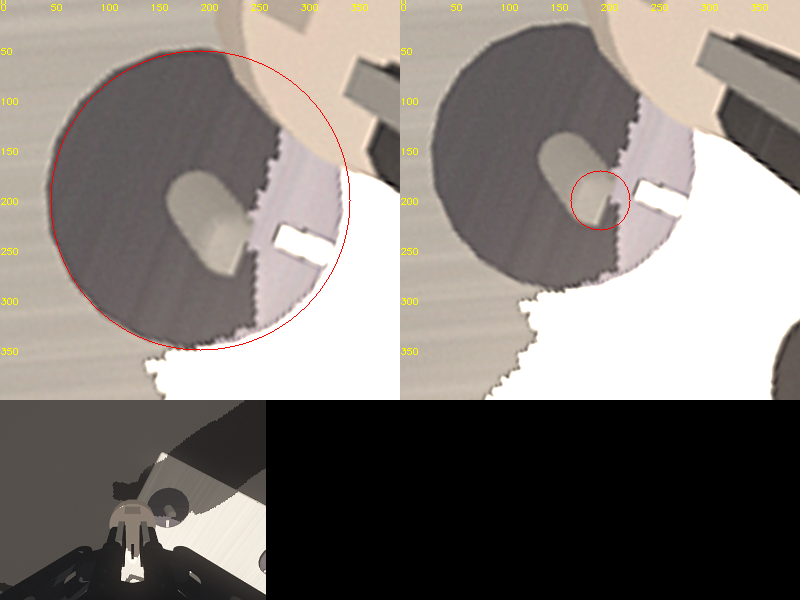

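The collar is centred at about (0.4327, -0.1215), with the rib at about 21 degrees. The tip's flat agrees, and the knob is already turned to 0.373 rad. Moving over the spindle and starting down.

>>> send_rows --commands '[{"dx":-0.04,"dy":0.33,"dz":0,"wx":0,"wy":0,"wz":0,"claw":5},{"dx":-0.05,"dy":0.33,"dz":0,"wx":0,"wy":0,"wz":0,"claw":5},{"dx":-0.05,"dy":0.34,"dz":0,"wx":0,"wy":0,"wz":0,"claw":5},{"dx":-0.04,"dy":0.33,"dz":0,"wx":0,"wy":0,"wz":0,"claw":5},{"dx":-0.04,"dy":0.33,"dz":0,"wx":0,"wy":0,"wz":0,"claw":5},{"dx":0,"dy":0,"dz":0.4,"wx":0,"wy":0,"wz":0,"claw":5},{"dx":0,"dy":0,"dz":0.4,"wx":0,"wy":0,"wz":0,"claw":5},{"dx":0,"dy":0,"dz":0.1,"wx":0,"wy":0,"wz":0,"claw":5},{"dx":0,"dy":0,"dz":0,"wx":0,"wy":0,"wz":0,"claw":5},{"dx":0,"dy":0,"dz":0,"wx":0,"wy":0,"wz":0,"claw":5}]'

```text
time: 19.88
position: [0.4332, -0.1205, 0.0632]
ee_rot: [[-0.93, -0.367, -0.0], [-0.367, 0.93, 0.0], [0.0, 0.0, -1.0]]
ft_force: [-0.7, 0.6, -0.2]
gripper_width: 0.0123
grip_force: 59.7
```

>>> send_rows --commands '[{"dx":0,"dy":0,"dz":0.06,"wx":0,"wy":0,"wz":0,"claw":5},{"dx":0,"dy":0,"dz":0.06,"wx":0,"wy":0,"wz":0,"claw":5},{"dx":0,"dy":0,"dz":0.06,"wx":0,"wy":0,"wz":0,"claw":5},{"dx":0,"dy":0,"dz":0,"wx":0,"wy":0,"wz":0,"claw":5},{"dx":0,"dy":0,"dz":0,"wx":0,"wy":0,"wz":0,"claw":5}]'

```text
time: 20.3
position: [0.4335, -0.1211, 0.0577]
ee_rot: [[-0.931, -0.366, 0.0], [-0.366, 0.931, -0.0], [-0.0, -0.0, -1.0]]
ft_force: [1.0, 0.6, -0.4]
gripper_width: 0.0119
grip_force: 59.8
```

>>> send_rows --commands '[{"dx":0,"dy":0,"dz":0.05,"wx":0,"wy":0,"wz":0,"claw":5},{"dx":0,"dy":0,"dz":0.05,"wx":0,"wy":0,"wz":0,"claw":5},{"dx":0,"dy":0,"dz":0,"wx":0,"wy":0,"wz":0,"claw":5},{"dx":0,"dy":0,"dz":0,"wx":0,"wy":0,"wz":0,"claw":5}]'

```text
time: 20.63
position: [0.4341, -0.1211, 0.0549]
ee_rot: [[-0.93, -0.366, 0.001], [-0.366, 0.93, -0.0], [-0.001, -0.001, -1.0]]
ft_force: [2.5, 0.6, 2.5]
gripper_width: 0.0123
grip_force: 60.2
```

The taper contact pushes the knob towards +x, so I'll shift 1 mm that way and continue.

>>> send_rows --commands '[{"dx":-0.03,"dy":-0.01,"dz":0,"wx":0,"wy":0,"wz":0,"claw":5},{"dx":0,"dy":0,"dz":0.05,"wx":0,"wy":0,"wz":0,"claw":5},{"dx":0,"dy":0,"dz":0.05,"wx":0,"wy":0,"wz":0,"claw":5},{"dx":0,"dy":0,"dz":0,"wx":0,"wy":0,"wz":0,"claw":5},{"dx":0,"dy":0,"dz":0,"wx":0,"wy":0,"wz":0,"claw":5}]'

```text
time: 21.05
position: [0.4344, -0.1208, 0.0513]
ee_rot: [[-0.93, -0.366, 0.0], [-0.366, 0.93, 0.0], [-0.0, 0.0, -1.0]]
ft_force: [3.5, 1.1, -2.0]
gripper_width: 0.0125
grip_force: 59.5
```

>>> send_rows --commands '[{"dx":-0.03,"dy":0,"dz":0,"wx":0,"wy":0,"wz":0,"claw":5},{"dx":0,"dy":0,"dz":0.05,"wx":0,"wy":0,"wz":0,"claw":5},{"dx":0,"dy":0,"dz":0.05,"wx":0,"wy":0,"wz":0,"claw":5},{"dx":0,"dy":0,"dz":0.05,"wx":0,"wy":0,"wz":0,"claw":5},{"dx":0,"dy":0,"dz":0,"wx":0,"wy":0,"wz":0,"claw":5},{"dx":0,"dy":0,"dz":0,"wx":0,"wy":0,"wz":0,"claw":5}]'

```text
time: 21.55
position: [0.4346, -0.1204, 0.0468]
ee_rot: [[-0.93, -0.366, -0.001], [-0.366, 0.931, 0.0], [0.001, 0.0, -1.0]]
ft_force: [0.1, -0.7, -1.0]
gripper_width: 0.0123
grip_force: 59.7
```

```bash
python3 -c "
from h import *
for i in range(4):
    eyes.grab_frame('wrist');o=sensors.get_obs();print(np.array(o['position']),np.array(o['ft_force']))"
```

```text
[ 0.4347 -0.1205  0.0469] [ 0.8302 -0.3204 -0.5839]
[ 0.4347 -0.1205  0.0469] [-0.3203 -0.3457 -0.792 ]
[ 0.4348 -0.1206  0.047 ] [-0.4174 -0.1679 -0.2811]
[ 0.4349 -0.1206  0.0471] [-0.101   0.3819 -0.6053]
```

No force at all 12 mm down, so the spindle is in the socket. Continuing to home.

>>> send_rows --commands '[{"dx":0,"dy":0,"dz":0.05,"wx":0,"wy":0,"wz":0,"claw":5},{"dx":0,"dy":0,"dz":0.05,"wx":0,"wy":0,"wz":0,"claw":5},{"dx":0,"dy":0,"dz":0.03,"wx":0,"wy":0,"wz":0,"claw":5},{"dx":0,"dy":0,"dz":0,"wx":0,"wy":0,"wz":0,"claw":5},{"dx":0,"dy":0,"dz":0,"wx":0,"wy":0,"wz":0,"claw":5},{"dx":0,"dy":0,"dz":0,"wx":0,"wy":0,"wz":0,"claw":5}]'

```text
time: 22.25
position: [0.4352, -0.1206, 0.0434]
ee_rot: [[-0.93, -0.366, 0.0], [-0.366, 0.93, -0.0], [-0.0, -0.0, -1.0]]
ft_force: [-0.2, -0.3, 2.7]
gripper_width: 0.0118
grip_force: 60.1
```

Home, at about 3 N. Now pressing in.

>>> send_rows --commands '[{"dx":0,"dy":0,"dz":0.06,"wx":0,"wy":0,"wz":0,"claw":5},{"dx":0,"dy":0,"dz":0.06,"wx":0,"wy":0,"wz":0,"claw":5},{"dx":0,"dy":0,"dz":0.06,"wx":0,"wy":0,"wz":0,"claw":5},{"dx":0,"dy":0,"dz":0.06,"wx":0,"wy":0,"wz":0,"claw":5},{"dx":0,"dy":0,"dz":0,"wx":0,"wy":0,"wz":0,"claw":5},{"dx":0,"dy":0,"dz":0,"wx":0,"wy":0,"wz":0,"claw":5},{"dx":0,"dy":0,"dz":0,"wx":0,"wy":0,"wz":0,"claw":5}]'

```text
time: 22.83
position: [0.4354, -0.1207, 0.0372]
ee_rot: [[-0.93, -0.366, 0.001], [-0.366, 0.93, -0.001], [-0.001, -0.001, -1.0]]
ft_force: [-4.7, 1.6, 16.4]
gripper_width: 0.0127
grip_force: 61.9
```

```bash
python3 -c "
from h import *
for i in range(3):
    g=eyes.grab_frame('scene');o=sensors.get_obs();print(np.array(o['position']),np.array(o['ft_force']),o['grip_force'])
for l,z in(('lid',.122),('knob',.015),('pan',.045),('mug',0)):
    print(l,[(round(d['p'],2),onz(g,d['point'],z)) for d in eyes.spot_point(g,l)[:4]])
"
```

```text
[ 0.4354 -0.1207  0.0372] [-3.6543  1.8204 16.1386] 61.88010334968567
[ 0.4354 -0.1207  0.0372] [-3.4792  2.7579 16.8601] 61.87841534614563
[ 0.4354 -0.1207  0.0372] [-3.336   1.1454 15.9483] 61.877421140670776
lid [(0.82, array([0.7139, 0.3889, 0.122 ])), (0.73, array([ 0.6145, -0.0354,  0.122 ])), (0.68, array([0.4834, 0.4639, 0.122 ]))]
knob [(0.49, array([ 0.439 , -0.1248,  0.015 ]))]
pan [(0.72, array([ 0.6178, -0.0358,  0.045 ]))]
mug [(0.8, array([0.6984, 0.3385, 0.    ]))]
```

The hold is steady at the stop, and the lid and pan are in place. Handing in.

```bash
python3 -c "
from workcell import arm
print(arm.job_done())"
```

```text
the job is handed in; nothing more can be done
None
```

I've handed the job in: the lid is seated on the pan and let go, and the knob is home on the spindle, still gripped and held pressed in at about 16 N. No verdict came back.

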